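# Mark a batch of lens blanks on the indexing press

## Robot

A 7-joint arm with a two-finger parallel gripper is mounted at the origin on the work surface. World frame = base frame: x ahead of the robot, y to its left, z up, the work surface at z = 0. Lengths are in m, angles in rad, forces in N, time in s.
With the tool pointing down it reaches from about 0.425 to 1.025 m from the base axis. Payload 9.4 kg.
Tool frame: the origin (TCP) lies midway between the tips of the shut fingers; the grasp point (between the pads) lies 19 mm behind it (r.grip_depth is the distance from the TCP to the grasp point, in m); z points along the fingers, y is the line along which they close (so a half turn about z gives the same grasp; the last joint's range is limited). The gripper opens to 93 mm and grips with 3 to 60 N. Pads are 15 mm wide; open, the fingers measure 128 mm over their backs; the gripper's body (75 mm by 188 mm) begins 65 mm behind the grasp point.
Start: joints at [1.073, 0.599, -0.003, 1.599, 0.002, 0.943, -0.08], TCP at [0.296, -0.662, 0.219] pointing down, gripper open.
Joint ranges: [-2.57, 2.57], [-0.35, 1.97], [-1.29, 1.29], [0.11, 2.56], [-1.05, 4.19], [0.11, 1.86], [-2.63, 2.63]. Speed limits (rad/s): [2.22, 2.22, 3.01, 3.01, 3.14, 3.14, 3.14].

## Interface

Orientations are given as a rotation vector (axis times angle).
In Python, from plant import r, vision gives the robot as it stands.
- The arm moves only by the tool carry_out, never from a script. Its arguments are lists of equal length, an entry for each row: "gripper": the opening, from 0 (shut) to 1 (fully open); "slide": the shift along the world's x, y, z each as a share of 0.1 m, from -1 to 1, a list of three; "twist": the turn about the world's z as a share of 90 degrees, from -1 to 1. In form: {"gripper": [gripper, ...], "slide": [[x, y, z], ...], "twist": [twist, ...]}. A call has 1 to 5 rows; each row is the pose to reach, as a shift and turn from the pose commanded when the call began; what a row does not reach only later rows make up. A row lasts 1/8 s, in which the tool goes at most 62.5 mm and 10.7 degrees, less where a joint would pass 70% of its speed; a pose out of reach is approached as far as the arm can. A call with a number of a shift or a turn outside -1 to 1 is refused whole. A call with a gripper value outside its range is refused whole. The fingers move at their own pace and stop on an object; "grip_force" is the grip in N (left out, the last holds). Time passes only in rows, so rows that repeat a pose let the fingers close. It gives the time, the measured TCP pose, the force, the opening and the grip force at its end, in the units of the state.
- r.state(): the state, without advancing time (a new reading comes with each control period).
- vision.capture(name): name is "scene" or "top" or "wrist"; returns the picture (420x560x3 uint8, red, green, blue); there is no depth.
- vision.camera_params(name): a dict with "fx", "fy", "cx", "cy" (pixels), "dist" ([k1, k2, p1, p2, k3] as OpenCV has them; the pictures are not rectified), "R" (3x3) and "t" (3): a world point X has camera coordinates R X + t. Camera axes: x right, y down, z forward; pixel columns grow to the right and rows downward; lengths in m; the calibration is good to about 2 mm. A picture is of the moment at which its call begins: read the wrist's pose just before it. camera_params takes no time and is no camera call; for the wrist camera it gives the pose at the moment of the call.
- r.finish_job(): hands the job in; it is judged then, once.
Trained networks look in the newest picture that a camera, given by its name, has taken for a name from the list of things; names that differ only in an ending like _2 or _b are one class to them, and where a whole thing is asked for, a point or a joint stands for the part that bears it (a point fixed in the world has none). Each returns a list of dicts, best first, with "score" (0 to 1); they miss things now and then, are a little off and sometimes report something else, mostly with a low value. They report only what shows in the picture. A call takes as long as a camera call. They do not tell look-alikes from the thing itself.
- vision.spot_in(camera, label): "centre" ([x, y, z] in m, in world coordinates, good to about 4 mm: the middle of the surface that is visible of it).
- vision.trace(camera, label): "pixels" (420x560 bool, what is visible of it).
- vision.mark_of(camera, label): "centre" ([x, y, z] in m, in world coordinates, good to about 4 mm: a listed point, or the origin of a listed thing).
The state is a dict: "time_s": time; "qpos": joint angles; "qvel": joint speeds; "joint_efforts": joint torques, N m; "tcp_pos": TCP position; "orientation": TCP orientation; "ft_force": force on the tool from outside, world axes, zero at the start; "moment": the same for the moment, N m; "opening": finger opening in m; "grip_force": force on a finger pad.
Only numpy, scipy, OpenCV 4.12 (cv2) and the standard library are available. Lean on these libraries where they do the work, as an engineer would, in place of code of your own. Each camera call takes 0.05 s, during which the arm holds its last target. There are 200 camera calls.

## Task

Mark all the lens blanks lying on the bench: seat each one dome up in a nest of its own on the press carriage, hold the release bar up while you slide the carriage until the nests stand under the three marking pads, let the bar drop into its notch, then press the pedal right down to its stop so the pads press on the lenses, and let it come up again. Then lift the bar again, bring the carriage all the way back and let it catch in the end notch on the loading side, and lay the lenses flat, dome up and side by side, in the open red tray to the right of the press. Do not shove the dial gauge or the cup about.

Things in the scene. Friction and masses are not known exactly. Their poses are not given: they have to be found in the camera images.
- lens_a: a lens blank: dark brown disc, 60 mm diameter, flat underside, edge 15 mm high, top gently domed to 20 mm; origin at the centre of its flat underside, z up through the dome. Lies dome up on the bench at the start, to the left of the press; 60 g. Two or three of the three lens blanks are present.
- lens_b: a lens blank: dark brown disc, 60 mm diameter, flat underside, edge 15 mm high, top gently domed to 20 mm; origin at the centre of its flat underside, z up through the dome. Lies dome up on the bench at the start, to the left of the press; 60 g. Two or three of the three lens blanks are present.
- lens_c: a lens blank: dark brown disc, 60 mm diameter, flat underside, edge 15 mm high, top gently domed to 20 mm; origin at the centre of its flat underside, z up through the dome. Lies dome up on the bench at the start, to the left of the press; 60 g. Two or three of the three lens blanks are present.
- press: the marking press, bolted down: a grey bed 250 mm (x) by 360 mm (y), 20 mm high, with a C-frame: a column at the far end (x +0.16 to +0.23) and an arm from it towards the robot (to x -0.10) over the line y = -0.095, 56 mm wide, its guide rods up to 210 mm above the bench. Origin at bench level at the bed's middle; x away from the robot, y left; the carriage runs along its y
- stamp1 (a point): the point where the middle pad meets a lens top, 68 mm above the bench. Three round pads, 24 mm across, 74 mm apart along x of the press, hang under the arm, 95 mm above the bench when up
- carriage (a joint): position of the carriage on the bed in m: 0 at the left (loading) end, growing to the right (-y of the press). The index rack has notches every 20 mm from 0 to 0.20; at 0.180 the nests stand exactly under the pads. Stops 3 mm beyond the end notches. Bar down: locked, 1 mm play; bar up: slides freely (1 N). Starts caught at 0
- release_bar (a joint): lift of the release bar in m: 0 = down, pawl in a notch; 0.005 to 0.015 = resting on the rack between notches; at least 0.016 to slide freely; 0.020 = top stop. Sprung down (about 6 N at 0, 8 N at the top); let go, it falls and slips into the nearest notch, pulling the carriage along
- bar_grip (a point): centre of the release bar, 110 mm left of the nests' line on the carriage: a level black bar 72 mm long (y of the press), 14 mm wide (x), 16 mm high, on two upright guide pins 27 mm either side of this point in y, tops 44 mm above it. 24 mm free height below. Pinch it across x between the pins and lift straight up
- nest0 (a point): centre of the floor of the nest nearest the robot: a round pocket 65 mm in diameter and 4 mm deep in the aluminium carriage plate (232 x 92 mm); its floor is 48 mm and the plate's top 52 mm above the bench. A seated lens has its origin on this point and stands 11 mm proud of the plate at its edge
- nest1 (a point): the same for the middle nest, 74 mm further along x of the press
- nest2 (a point): the same for the nest farthest from the robot
- pedal (a joint): angle of the pedal in rad: 0 = up, 0.26 = down on its stop. A spring lifts it: about 4 N at the pressing point to start, 14 to 18 N at the stop with lenses under the pads. It drives the pads down 28.5 mm; they are sprung and touch the lens tops (20 mm above the nest floor) shortly before the stop
- pedal_pad (a point): the pressing point on the ribbed top of the pedal, a plate 70 mm wide (y) and 100 mm long (x) in front of the bed at its right-hand corner, hinged at its far end 75 mm behind this point and sloping up towards the robot; at the stop this point has come down 19 mm and the plate is level
- job_tray_in (a point): centre of the inner floor (4 mm above the bench) of the open red tray: 270 mm (its x) by 180 mm (its y), 34 mm high, walls 4 mm. Fixed; empty at the start. A white bottle 130 mm tall stands loose beyond its far end
- dial_gauge: bystander: dial thickness gauge on a round foot of 84 mm, 166 mm tall
- cup: bystander: blue cup, 72 mm across, 85 mm high
Things that resemble listed ones, but are neither listed nor needed, are in the scene too. What is shaped like the lens_a but orange is not meant. Leave any orange or yellow look-alike of the lens_c alone.

How it is judged:
By the outcome, as a careful person would: the job done as asked, in the order asked, and still so for the second after the job is handed in, with the robot touching nothing.
Of lens_a, lens_b, lens_c only 2 to 3 are there at a start; the rules pass over those that are not, and their reading is None.
At some moment in a run one of lens_a, lens_b, lens_c may be knocked a few centimetres aside while the robot is not near it.
Once in a run the grip may slacken for a moment while it holds something.
It also fails if it takes over 210 s, if anything falls off the work surface, if the arm or the gripper's body presses on something with over 40 N, if the wrist force passes 120 N, or if a joint passes its speed limit or range.

## Working session

There is one attempt and no reset: what is moved stays moved. The work goes in short steps, Python scripts to look and compute and a tool call to move; the robot and the scene stay as the last step left them, time stands still between calls to the robot, and variables do not carry over. Pictures are saved under pics/ and viewed, at most 14 in all, crops included, and the job is handed in when it is done.

Besides the shell and the picture viewer there is one more tool, called after "Emit:" as name(argument=value, ...) on one line, values as JSON. carry_out: Moves the arm, as the interface text tells. Shift numbers are shares of 0.1 m and turn numbers shares of 90 degrees, none past 1 either way. Its arguments: {"type":"object","properties":{"gripper":{"type":"array","items":{"type":"number"}},"slide":{"type":"array","items":{"type":"array","items":{"type":"number","minimum":-1,"maximum":1}}},"twist":{"type":"array","items":{"type":"number","minimum":-1,"maximum":1}},"grip_force":{"type":"number"}},"required":["gripper","slide","twist"]}

```bash
ls; mkdir -p pics; cat > h.py <<'E'
import numpy as np, cv2
from plant import r, vision
def snap(cam,name):
    im=vision.capture(cam); cv2.imwrite(f'pics/{name}.png',im[:,:,::-1]); return im
def pix2plane(cam,uv,z):
    p=vision.camera_params(cam); K=np.array([[p['fx'],0,p['cx']],[0,p['fy'],p['cy']],[0,0,1.]])
    n=cv2.undistortPoints(np.array(uv,float).reshape(-1,1,2),K,np.array(p['dist'])).reshape(-1,2)
    R=np.array(p['R']);t=np.array(p['t']);c=-R.T@t
    d=np.c_[n,np.ones(len(n))]@R
    return c+d*((z-c[2])/d[:,2])[:,None]
def proj(cam,X):
    p=vision.camera_params(cam); K=np.array([[p['fx'],0,p['cx']],[0,p['fy'],p['cy']],[0,0,1.]])
    return cv2.projectPoints(np.array(X,float).reshape(-1,1,3),cv2.Rodrigues(np.array(p['R']))[0],np.array(p['t'],float),K,np.array(p['dist']))[0].reshape(-1,2)
E
python3 - <<'E'
from h import *
np.set_printoptions(precision=4,suppress=True)
for c in ['top','scene']:
    snap(c,c+'0')
    print(c,vision.camera_params(c)['t'])
    for l in ['lens_a','press','bar_grip','nest0','nest1','nest2','pedal_pad','job_tray_in','stamp1','dial_gauge','cup']:
        print(l,[(np.round(d['centre'],4).tolist(),round(d['score'],2)) for d in vision.mark_of(c,l)])
s=r.state();print(s['tcp_pos'],s['orientation'],s['opening'],s['time_s'],r.grip_depth)
E
```

```text
pics
top [0.0581 0.5289 1.2618]
lens_a [([0.4364, 0.2804, -0.0003], 0.87), ([0.393, 0.1596, -0.0022], 0.86), ([0.5696, 0.3019, -0.0016], 0.76), ([0.5703, 0.405, -0.0044], 0.67), ([0.4545, 0.549, -0.0011], 0.6), ([0.2858, 0.3262, 0.0021], 0.58)]
press [([0.6092, -0.007, 0.0007], 0.69)]
bar_grip [([0.6106, 0.1902, 0.0791], 0.41)]
nest0 [([0.6867, 0.0762, 0.0477], 0.91), ([0.6075, 0.0772, 0.0476], 0.67), ([0.5351, 0.0818, 0.0498], 0.58)]
nest1 [([0.6867, 0.0762, 0.0477], 0.91), ([0.6075, 0.0772, 0.0476], 0.67), ([0.5351, 0.0818, 0.0498], 0.58)]
nest2 [([0.6867, 0.0762, 0.0477], 0.91), ([0.6075, 0.0772, 0.0476], 0.67), ([0.5351, 0.0818, 0.0498], 0.58)]
pedal_pad [([0.4065, -0.1454, 0.0536], 0.7)]
job_tray_in [([0.5119, -0.3696, 0.0039], 0.92)]
stamp1 [([0.6029, -0.1015, 0.0696], 0.9)]
dial_gauge [([0.7214, 0.2821, 0.0001], 0.95)]
cup [([0.3183, 0.4412, -0.0007], 0.82)]
scene [-0.3971 -0.1156  1.5691]
lens_a [([0.2837, 0.3267, 0.0011], 0.75), ([0.4583, 0.4279, 0.0035], 0.72), ([0.4347, 0.2839, -0.0018], 0.7), ([0.455, 0.5466, -0.0063], 0.66), ([0.5686, 0.4039, 0.0011], 0.51), ([0.5695, 0.305, 0.0016], 0.49), ([0.3932, 0.1598, 0.0026], 0.48)]
press []
bar_grip [([0.6141, 0.1864, 0.0808], 0.69), ([0.511, -0.3688, 0.0054], 0.17)]
nest0 [([0.5325, 0.0817, 0.0462], 0.92), ([0.6046, 0.0864, 0.0472], 0.77), ([0.6759, 0.0748, 0.0487], 0.77)]
nest1 [([0.5325, 0.0817, 0.0462], 0.92), ([0.6046, 0.0864, 0.0472], 0.77), ([0.6759, 0.0748, 0.0487], 0.77)]
nest2 [([0.5325, 0.0817, 0.0462], 0.92), ([0.6046, 0.0864, 0.0472], 0.77), ([0.6759, 0.0748, 0.0487], 0.77)]
pedal_pad [([0.4076, -0.1513, 0.0568], 0.68)]
job_tray_in [([0.5103, -0.3689, 0.0055], 0.91)]
stamp1 [([0.6011, -0.0995, 0.0663], 0.61)]
dial_gauge [([0.7197, 0.2813, -0.004], 0.77), ([0.3217, 0.4393, -0.003], 0.43)]
cup [([0.3193, 0.438, -0.0029], 0.98), ([0.5117, -0.3665, 0.0069], 0.27)]
[ 0.2961 -0.6618  0.2186] [ 3.0723  0.6561 -0.0001] 0.09321211890617459 1.2 0.0188
```

View pics/top0.png

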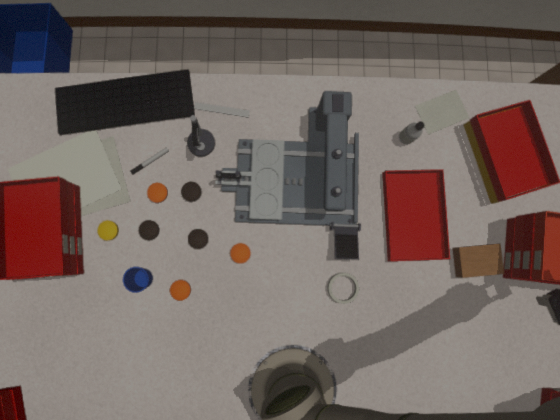

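View pics/scene0.png

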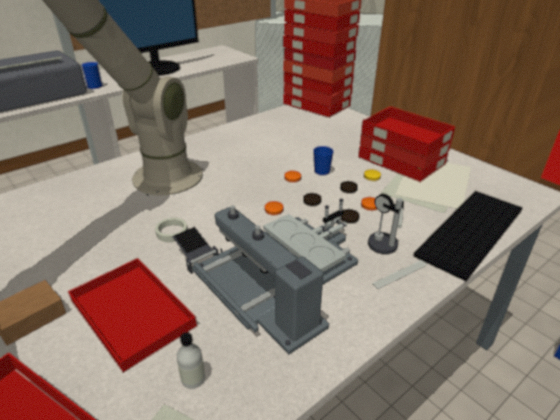

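Top view: dark lenses at px (191,191), (149,230) and (198,238). Orange ones are at (157,192), (240,253) and (180,290), yellow at (107,230). The target tray is at (416,215), and the press is yawed about -2°. I'll move over the nests for a close look.

Emit:
carry_out(gripper=[0.8, 0.8, 0.8], slide=[[0.2, 0.4, 0.4], [0.4, 0.8, 0.8], [0.4, 1, 0.8]], twist=[-0.05, -0.1, -0.1])

```text
time_s: 1.58
tcp_pos: [0.3393, -0.5606, 0.3022]
orientation: [3.109, 0.416, 0.006]
ft_force: [0.1, -0.1, -0.2]
opening: 0.0749
grip_force: 0.0
```

Emit:
carry_out(gripper=[0.8, 0.8, 0.8], slide=[[0.2, 0.5, 0.4], [0.4, 1, 0.6], [0.4, 1, 0.6]], twist=[-0.05, -0.1, -0.1])

```text
time_s: 1.95
tcp_pos: [0.3793, -0.4583, 0.3611]
orientation: [3.135, 0.176, 0.006]
ft_force: [-0.8, -0.3, -0.3]
opening: 0.0744
grip_force: 0.0
```

Emit:
carry_out(gripper=[0.8, 0.8, 0.8], slide=[[0.2, 0.5, 0], [0.4, 1, 0], [0.4, 1, 0]], twist=[-0.05, -0.09, -0.09])

```text
time_s: 2.33
tcp_pos: [0.4177, -0.3587, 0.3585]
orientation: [-3.14, 0.046, -0.0]
ft_force: [-0.1, -0.9, -0.5]
opening: 0.0742
grip_force: 0.0
```

Emit:
carry_out(gripper=[0.8, 0.8, 0.8], slide=[[0.2, 0.5, 0], [0.4, 1, 0], [0.4, 1, 0]], twist=[0, 0, 0])

```text
time_s: 2.7
tcp_pos: [0.4574, -0.2596, 0.3584]
orientation: [-3.14, 0.046, -0.0]
ft_force: [0.1, -0.9, -1.2]
opening: 0.0745
grip_force: 0.0
```

Emit:
carry_out(gripper=[0.8, 0.8, 0.8], slide=[[0.2, 0.5, 0], [0.4, 1, 0], [0.4, 1, 0]], twist=[0, 0, 0])

```text
time_s: 3.08
tcp_pos: [0.4973, -0.1602, 0.3583]
orientation: [-3.141, 0.047, 0.0]
ft_force: [-0.2, -0.8, -0.5]
opening: 0.0742
grip_force: 0.0
```

Emit:
carry_out(gripper=[0.8, 0.8, 0.8], slide=[[0.1, 0.5, 0], [0.3, 1, 0], [0.3, 1, 0]], twist=[0, 0, 0])

```text
time_s: 3.45
tcp_pos: [0.5273, -0.0607, 0.3583]
orientation: [-3.141, 0.049, 0.0]
ft_force: [-0.7, -1.1, -0.2]
opening: 0.0744
grip_force: 0.0
```

Emit:
carry_out(gripper=[0.8, 0.8, 0.8], slide=[[0.1, 0.5, 0], [0.3, 1, 0], [0.3, 1, 0]], twist=[0, 0, 0])

```text
time_s: 3.82
tcp_pos: [0.5573, 0.0391, 0.3581]
orientation: [-3.141, 0.05, 0.0]
ft_force: [-0.4, -0.4, -0.2]
opening: 0.0743
grip_force: 0.0
```

```bash
python3 - <<'E'
from h import *
np.set_printoptions(precision=4,suppress=True)
s=r.state();print(s['tcp_pos'],s['orientation'],s['qpos'],s['time_s'])
im=snap('wrist','w1');p=vision.camera_params('wrist');R=np.array(p['R']);print('cam',-R.T@p['t'],R,p['fx'])
for l in ['bar_grip','nest0','stamp1','lens_a','pedal_pad']:
    print(l,[(np.round(d['centre'],4).tolist(),round(d['score'],2)) for d in vision.mark_of('wrist',l)])
im=snap('top','t1')
hsv=cv2.cvtColor(im,cv2.COLOR_RGB2HSV)
for uv in [(191,191),(149,230),(198,238)]:
    x,y=uv; w=im[y-16:y+16,x-16:x+16].astype(int).sum(2)<240
    n,l,st,ce=cv2.connectedComponentsWithStats(w.astype(np.uint8))
    i=1+np.argmax(st[1:,4]); c=ce[i]+[x-16,y-16]; print(c,st[i],pix2plane('top',[c],0.010)[0])
E
```

```text
[0.5573 0.0391 0.3581] [-3.1407  0.0498  0.0004] [-0.0379  0.2679 -0.1726  1.799   0.051   1.0792 -1.8311] 3.825
cam [0.6293 0.0351 0.5251] [[-0.0348 -0.9994 -0.0004]
 [-0.9638  0.0335  0.2644]
 [-0.2643  0.0096 -0.9644]] 342.6747464532995
bar_grip [([0.6106, 0.1865, 0.0809], 0.7)]
nest0 [([0.608, 0.0796, 0.0468], 0.77), ([0.6823, 0.0823, 0.0479], 0.7), ([0.6088, 0.1851, 0.0784], 0.65), ([0.5341, 0.0811, 0.0484], 0.61)]
stamp1 [([0.6047, -0.1004, 0.0671], 0.92)]
lens_a [([0.4388, 0.28, -0.0001], 0.91), ([0.5721, 0.305, -0.0029], 0.78), ([0.4619, 0.4256, -0.0019], 0.69), ([0.5703, 0.4053, 0.0017], 0.65), ([0.3927, 0.1526, -0.0008], 0.56)]
pedal_pad [([0.506, -0.3698, 0.0064], 0.67), ([0.4064, -0.1479, 0.0538], 0.66), ([0.611, 0.1843, 0.0796], 0.18)]
[190.793  191.3822] [  6   7  20  20 314] [0.5752 0.3045 0.01  ]
[148.5    229.8176] [  6   6  20  20 318] [0.4594 0.4259 0.01  ]
[197.9366 238.4864] [  6   7  21  20 331] [0.4357 0.2794 0.01  ]
```

View pics/w1.png

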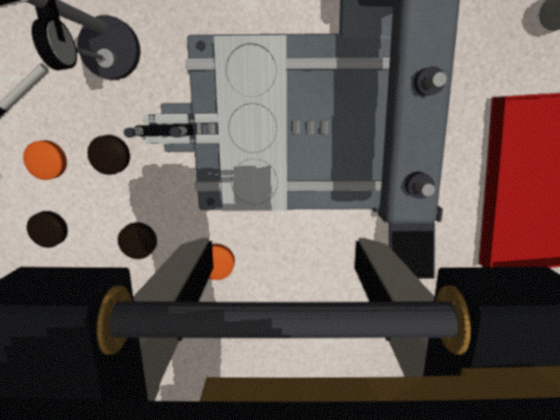

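Wrist view: nests at (251,70), (253,127) and (255,181), bar at about (175,129), dark lenses at (108,155), (47,229) and (137,240). Next I'll refine these.

```bash
python3 - <<'E'
from h import *
np.set_printoptions(precision=4,suppress=True)
im=cv2.imread('pics/w1.png');g=cv2.cvtColor(im,cv2.COLOR_BGR2GRAY)
c=cv2.HoughCircles(cv2.resize(g,None,fx=2,fy=2,interpolation=cv2.INTER_CUBIC)[:440,380:620],cv2.HOUGH_GRADIENT,1,80,param1=80,param2=18,minRadius=44,maxRadius=60)
print(c)
if c is not None:
    q=(c[0][:,:2]+[380,0])/2; print(pix2plane('wrist',q,0.052))
# plate edges (bright plate): left/right column per row
rows=range(45,205,8); L=[];Rr=[]
for y in rows:
    d=np.diff(cv2.GaussianBlur(g,(3,3),0)[y].astype(int)); L.append((205+np.argmax(d[205:232]),y)); Rr.append((272+np.argmin(d[272:300]),y))
for E_ in (L,Rr):
    P=pix2plane('wrist',np.array(E_)+.5,0.052); k=np.polyfit(P[:,0],P[:,1],1); res=P[:,1]-np.polyval(k,P[:,0]); m=abs(res)<.003
    k=np.polyfit(P[m,0],P[m,1],1); print('edge slope deg',np.degrees(np.arctan(k[0])),'y at .607',np.polyval(k,.607),m.sum())
m=vision.trace('wrist','carriage')[0:1]
for uv in [(108,155),(47,229),(137,240)]:
    x,y=uv; w=im[y-30:y+30,x-30:x+30].astype(int).sum(2)<130
    n,l,st,ce=cv2.connectedComponentsWithStats(w.astype(np.uint8))
    i=l[30,30]; cc=ce[i]+[x-30,y-30]; print(cc,st[i],pix2plane('wrist',[cc],0.010)[0])
E
```

```text
[[[124.5 255.5  50.1]
  [120.5 140.5  50.4]]]
[[0.6064 0.078  0.052 ]
 [0.6799 0.0762 0.052 ]]
edge slope deg -1.7378457679867567 y at .607 0.12434175160463352 19
edge slope deg -1.9333736190702817 y at .607 0.03161740000626963 19
[108.38   154.2301] [  11   11   40   38 1208] [0.5741 0.3031 0.01  ]
[ 46.8434 228.7068] [  11   13   39   35 1047] [0.4587 0.4255 0.01  ]
[137.0933 240.1012] [  12   13   37   35 1018] [0.4342 0.2798 0.01  ]
```

Emit:
carry_out(gripper=[0.8, 0.8, 0.8], slide=[[-0.2, 0.5, -0.3], [-0.4, 1, -0.7], [-0.4, 1, -0.7]], twist=[0, 0, 0], grip_force=25)

```text
time_s: 4.6
tcp_pos: [0.5136, 0.1407, 0.2867]
orientation: [3.141, -0.046, -0.006]
ft_force: [0.6, -0.2, -0.0]
opening: 0.0746
grip_force: 0.0
```

Emit:
carry_out(gripper=[0.8, 0.8, 0.8], slide=[[-0.2, 0.5, -0.3], [-0.4, 1, -0.7], [-0.4, 1, -0.7]], twist=[0, 0, 0])

```text
time_s: 4.97
tcp_pos: [0.4745, 0.2402, 0.2172]
orientation: [3.141, -0.048, -0.004]
ft_force: [0.9, -0.8, 0.5]
opening: 0.0743
grip_force: 0.0
```

Emit:
carry_out(gripper=[0.8, 0.8, 0.8, 0.8], slide=[[-0.22, 0.2, -0.5], [-0.42, 0.4, -1], [-0.42, 0.4, -1], [-0.42, 0.4, -1]], twist=[0, 0, 0, 0])

```text
time_s: 5.48
tcp_pos: [0.4361, 0.2773, 0.1198]
orientation: [3.141, -0.057, 0.003]
ft_force: [0.1, -0.1, 1.0]
opening: 0.0745
grip_force: 0.0
```

```bash
python3 - <<'E'
from h import *
np.set_printoptions(precision=4,suppress=True)
s=r.state();print(s['tcp_pos'],s['orientation'])
im=snap('wrist','w2')
print([(np.round(d['centre'],4).tolist(),round(d['score'],2)) for d in vision.mark_of('wrist','lens_a')])
print('tcp px',proj('wrist',[s['tcp_pos'],[0.435,0.2795,0.01]]))
E
```

```text
[0.4361 0.2773 0.1198] [ 3.141  -0.0572  0.0027]
[([0.3915, 0.1541, 0.0022], 0.89), ([0.287, 0.3283, 0.0012], 0.89), ([0.5698, 0.4038, 0.0001], 0.88), ([0.459, 0.4283, 0.0009], 0.73), ([0.5709, 0.3056, 0.0014], 0.69), ([0.4334, 0.2814, -0.0026], 0.63)]
tcp px [[285.8174 252.1167]
 [282.6862 201.1905]]
```

View pics/w2.png

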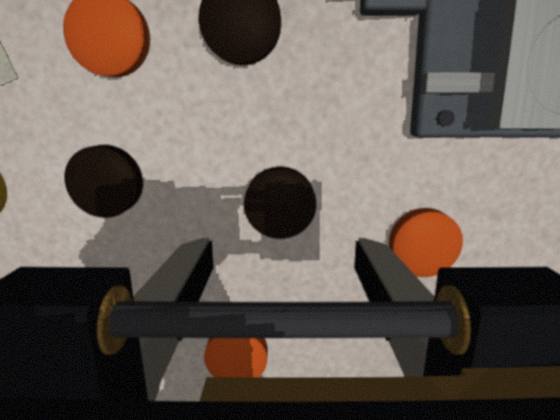

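The lens sits at (280,202), within 2 mm of the prediction. Now I descend and grasp.

Emit:
carry_out(gripper=[0.8, 0.8, 0.8], slide=[[-0.01, 0.04, -0.4], [-0.02, 0.04, -0.8], [-0.02, 0.04, -0.8]], twist=[0, 0, 0])

```text
time_s: 5.95
tcp_pos: [0.4324, 0.2812, 0.038]
orientation: [3.139, -0.056, -0.002]
ft_force: [0.1, -0.4, 0.8]
opening: 0.0741
grip_force: 0.0
```

Emit:
carry_out(gripper=[0.8, 0.8, 0.8], slide=[[0, 0, -0.2], [0, 0, -0.34], [0, 0, -0.34]], twist=[0, 0, 0])

```text
time_s: 6.32
tcp_pos: [0.4325, 0.2821, 0.005]
orientation: [3.141, -0.055, 0.0]
ft_force: [0.2, -0.3, 0.3]
opening: 0.0742
grip_force: 0.0
```

Emit:
carry_out(gripper=[0.55, 0.55, 0.55, 0.55], slide=[[0, 0, 0], [0, 0, 0], [0, 0, 0], [0, 0, 0]], twist=[0, 0, 0, 0])

```text
time_s: 6.82
tcp_pos: [0.4325, 0.2823, 0.0054]
orientation: [-3.141, 0.055, -0.001]
ft_force: [0.0, -1.0, 7.1]
opening: 0.0592
grip_force: 25.0
```

```bash
cat >> h.py <<'E'
np.set_printoptions(precision=4,suppress=True)
def held(cam='wrist',z=0.010):
    """centre of dark blob between finger tips, vs TCP"""
    s=r.state(); im=vision.capture(cam); u=proj(cam,[np.array(s['tcp_pos'])+[0,0,z]])[0]
    x,y=u.astype(int); w=np.zeros(im.shape[:2],np.uint8); w[y-60:y+60,x-50:x+50]=im[y-60:y+60,x-50:x+50].astype(int).sum(2)<130
    return s,u,w,im
E
python3 - <<'E'
from h import *
s=r.state();print(s['tcp_pos'],s['opening'],s['grip_force'],s['ft_force'])
snap('wrist','w3'); print(proj('wrist',[s['tcp_pos']]))
E
```

```text
[0.4325 0.2823 0.0054] 0.05917043049944412 25.001426339149475 [ 0.0483 -0.9829  7.1077]
[[285.4936 252.2156]]
```

View pics/w3.png

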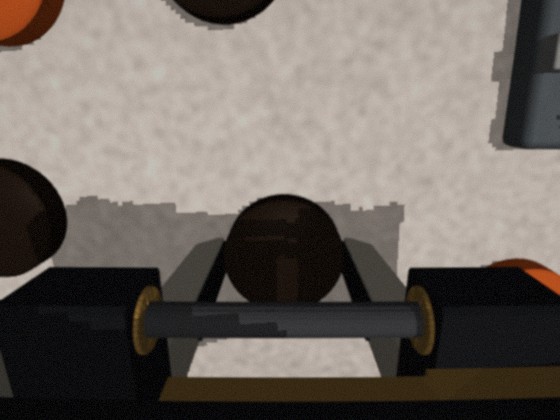

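Lens held centrally: its disc spans rows 195 to 305 around column 285.

```bash
cat >> h.py <<'E'
def lensfit(path_or_im, z0, xy):
    """fit lens centre xy by its forward dark/bright silhouette; z0= height of lens underside"""
    im=path_or_im; g=cv2.GaussianBlur(im,(3,3),0).astype(int).sum(2)
    p=proj('wrist',[[*xy,z0+.01]])[0]
    c0=int(p[0]); pts=[]
    for c in range(c0-15,c0+16,3):
        col=g[max(0,int(p[1])-110):int(p[1]),c]; rr=np.argmin(np.diff(col)); pts.append((c,max(0,int(p[1])-110)+rr+1))
    P=pix2plane('wrist',np.array(pts,float),z0+.0145)
    return np.median(P[:,0]-np.sqrt(np.maximum(.03**2-(P[:,1]-xy[1])**2,0)))
E
python3 - <<'E'
from h import *
im=cv2.imread('pics/w3.png'); s=r.state()
print('lens x', lensfit(im,0,s['tcp_pos'][:2]))
E
```

```text
lens x 0.4361645577685421
```

Emit:
carry_out(gripper=[0.55, 0.55, 0.55], slide=[[0, 0, 0.2], [0, 0, 0.6], [0, 0, 1]], twist=[0, 0, 0])

```text
time_s: 7.25
tcp_pos: [0.4318, 0.2821, 0.1057]
orientation: [3.141, -0.054, -0.001]
ft_force: [1.9, 0.9, -0.8]
opening: 0.0589
grip_force: 25.0
```

Emit:
carry_out(gripper=[0.55, 0.55, 0.55], slide=[[0, 0, 0.2], [0, 0, 0.5], [0, 0, 0.5]], twist=[0, 0, 0])

```text
time_s: 7.62
tcp_pos: [0.433, 0.2828, 0.1566]
orientation: [-3.139, 0.055, -0.005]
ft_force: [-0.5, -0.0, 0.2]
opening: 0.0591
grip_force: 25.0
```

```bash
python3 - <<'E'
from h import *
s=r.state();print(s['tcp_pos'],s['opening'],s['grip_force'],s['ft_force'])
im=snap('wrist','w4')[:,:,::-1]
print('lens x', lensfit(im,s['tcp_pos'][2]-.0054,s['tcp_pos'][:2]))
E
```

```text
[0.433  0.2828 0.1566] 0.05914555227174648 24.999796450138092 [-0.5428 -0.0485  0.2053]
lens x 0.4365349348909731
```

Emit:
carry_out(gripper=[0.55, 0.55, 0.55], slide=[[0.2, -0.4, 0], [0.45, -0.9, 0], [0.48, -1, 0]], twist=[0, 0, 0])

```text
time_s: 8.05
tcp_pos: [0.4808, 0.1782, 0.1533]
orientation: [3.139, -0.063, -0.003]
ft_force: [-0.4, 0.4, -0.7]
opening: 0.0594
grip_force: 25.0
```

Emit:
carry_out(gripper=[0.55, 0.55, 0.55, 0.55], slide=[[0.2, -0.4, 0], [0.45, -0.9, 0], [0.5, -1.02, -0.2], [0.5, -1, -0.2]], twist=[0, 0, 0, 0])

```text
carry_out: Invalid argument: slide='[[0.2,-0.4,0],[0.45,-0.9,0],[0.5,-1.02,-0.2],[0.5,-1,-0.2]]' does not match type={"type": "array", "items": {"type": "array", "items": {"type": "number", "minimum": -1, "maximum": 1}}}
```

```bash
python3 - <<'E'
from h import *
s=r.state();print(s['tcp_pos'],s['orientation'],s['opening'],s['grip_force'],s['ft_force'])
im=snap('wrist','w5')[:,:,::-1]
print('lens x', lensfit(im,s['tcp_pos'][2]-.0054,s['tcp_pos'][:2]))
print([(np.round(d['centre'],4).tolist(),round(d['score'],2)) for d in vision.mark_of('wrist','nest0')])
pr=proj('wrist',[[.533,.0805,.052],[.6065,.078,.052],[.6805,.0756,.052]]);print(pr)
rad=np.linalg.norm(proj('wrist',[[.6065,.1105,.052]])-pr[1]);print(rad)
g=cv2.cvtColor(im,cv2.COLOR_BGR2GRAY)
c=cv2.HoughCircles(g,cv2.HOUGH_GRADIENT,1,60,param1=60,param2=18,minRadius=int(rad*.85),maxRadius=int(rad*1.1))
print(c[0][:6]); print(pix2plane('wrist',c[0][:6,:2]+.0,.052))
E
```

```text
[0.4808 0.1782 0.1533] [ 3.1387 -0.0626 -0.0026] 0.05938801643785962 24.99985635280609 [-0.3696  0.365  -0.7021]
lens x 0.4842304666899535
[([0.6078, 0.0775, 0.0505], 0.91), ([0.5353, 0.0777, 0.0489], 0.79)]
[[411.8046 130.7858]
 [420.577   27.3257]
 [429.3486 -90.3649]]
44.876797634715835
[[403.5 130.5  41.8]
 [409.5  33.5  42.9]
 [131.5  93.5  38.5]
 [ 17.5 110.5  43.3]]
[[0.5334 0.087  0.052 ]
 [0.6026 0.0859 0.052 ]
 [0.5688 0.2931 0.052 ]
 [0.5608 0.3845 0.052 ]]
```

View pics/w5.png

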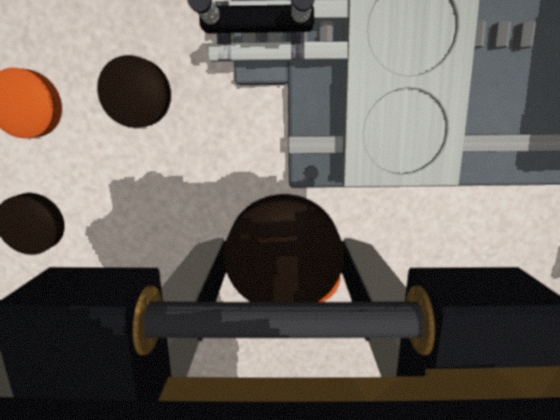

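The Hough mismatch came from capturing while the arm was still moving. I'll finish the shift, settle and measure again.

Emit:
carry_out(gripper=[0.55, 0.55, 0.55, 0.55, 0.55], slide=[[0.2, -0.4, 0], [0.4, -0.8, -0.1], [0.48, -1, -0.2], [0.48, -1, -0.2], [0.48, -1, -0.2]], twist=[0, 0, 0, 0, 0])

```text
time_s: 8.78
tcp_pos: [0.5275, 0.0843, 0.1345]
orientation: [-3.14, 0.051, 0.001]
ft_force: [-0.4, 0.5, -0.8]
opening: 0.0595
grip_force: 25.0
```

```bash
cat >> h.py <<'E'
def nests(name,xys):
    s=r.state();print('tcp',s['tcp_pos'],s['orientation'],s['opening'],s['grip_force'],s['ft_force'])
    im=snap('wrist',name)[:,:,::-1]
    print('lens x', lensfit(im,s['tcp_pos'][2]-.0054,s['tcp_pos'][:2]))
    g=cv2.cvtColor(im,cv2.COLOR_BGR2GRAY)
    for xy in xys:
        p=proj('wrist',[[*xy,.052]])[0]; rad=np.linalg.norm(proj('wrist',[[xy[0],xy[1]+.0325,.052]])[0]-p)
        c=cv2.HoughCircles(g,cv2.HOUGH_GRADIENT,1,5,param1=60,param2=12,minRadius=int(rad*.88),maxRadius=int(rad*1.1))
        c=[] if c is None else [q for q in c[0] if np.hypot(*(q[:2]-p))<25][:2]
        for q in c: print(xy,p,q,rad,pix2plane('wrist',[q[:2]],.052)[0])
E
python3 - <<'E'
from h import *
nests('w6',[(.533,.0805),(.6065,.078),(.6805,.0756)])
E
```

```text
tcp [0.5275 0.0843 0.1345] [-3.1403  0.051   0.0011] 0.059475946215585815 24.999978840351105 [-0.3501  0.5345 -0.8341]
lens x 0.531207358820132
(0.533, 0.0805) [289.9286 201.3213] [287.5 199.5  43.1] 43.00053886489663 [0.5345 0.0823 0.052 ]
(0.533, 0.0805) [289.9286 201.3213] [282.5 198.5  40.9] 43.00053886489663 [0.5354 0.086  0.052 ]
(0.6065, 0.078) [290.6092  99.8659] [286.5  95.5  47.2] 46.35352728893592 [0.6095 0.0808 0.052 ]
(0.6065, 0.078) [290.6092  99.8659] [283.5 100.5  45. ] 46.35352728893592 [0.6062 0.083  0.052 ]
```

View pics/w6.png

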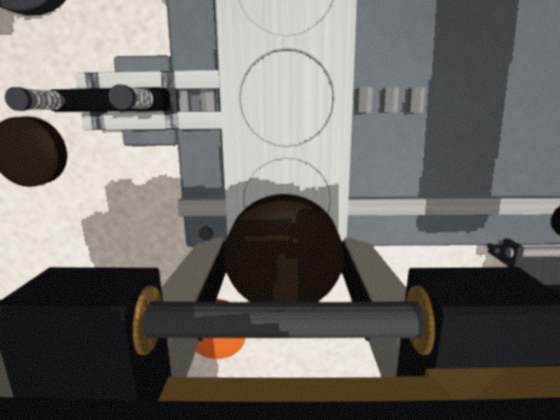

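Nest1 circle is centred at (286.5,97.5) with r≈46.5, nest0's upper arc is at row 158 and the held lens is centred at column 283. I'll lower and compare at a similar depth.

Emit:
carry_out(gripper=[0.55, 0.55, 0.55, 0.55], slide=[[0.03, -0.02, -0.2], [0.03, -0.02, -0.6], [0.03, -0.02, -0.6], [0.03, -0.02, -0.6]], twist=[0, 0, 0, 0])

```text
time_s: 9.32
tcp_pos: [0.5313, 0.0813, 0.0756]
orientation: [-3.141, 0.052, -0.001]
ft_force: [0.2, 0.2, -1.4]
opening: 0.0593
grip_force: 25.0
```

```bash
python3 - <<'E'
from h import *
nests('w7',[(.608,.081)])
im=cv2.imread('pics/w7.png'); g=cv2.GaussianBlur(im,(3,3),0).astype(int).sum(2)
for y in (225,235,245): print(y,[i for i in range(180,400) if abs(g[y,i+1]-g[y,i-1])>60])
d=np.diff(g[60]);print([(i,d[i]) for i in range(150,420) if abs(d[i])>40])
E
```

```text
tcp [0.5313 0.0813 0.0756] [-3.1408  0.0524 -0.0006] 0.05930251314841769 24.99994397163391 [ 0.2361  0.187  -1.4043]
lens x 0.5352679571936114
(0.608, 0.081) [280.8118 102.2571] [282.5 102.5  62.1] 60.39794243503592 [0.6078 0.0801 0.052 ]
(0.608, 0.081) [280.8118 102.2571] [277.5 101.5  62.1] 60.39794243503592 [0.6085 0.0828 0.052 ]
225 [203, 204, 231, 232, 233, 234, 333, 334, 335, 336, 337, 361, 362]
235 [225, 226, 227, 228, 229, 337, 338, 339, 340, 341, 361, 362]
245 [220, 221, 222, 344, 345, 346, 347, 371, 372, 373]
[(191, np.int64(86)), (192, np.int64(106)), (193, np.int64(67)), (233, np.int64(-45)), (236, np.int64(46)), (237, np.int64(43)), (324, np.int64(-71)), (325, np.int64(-84)), (326, np.int64(-42)), (328, np.int64(64)), (329, np.int64(68)), (330, np.int64(53)), (368, np.int64(-47)), (369, np.int64(-85)), (370, np.int64(-79))]
```

View pics/w7.png

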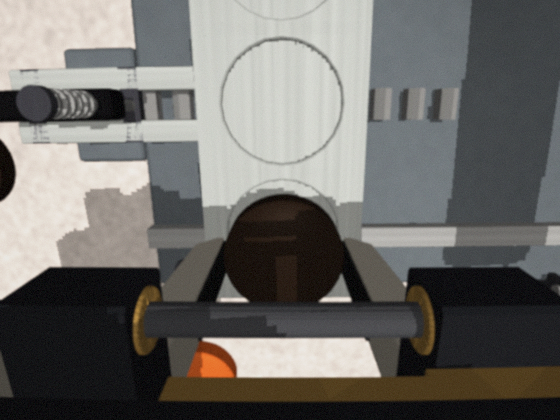

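Nest1 measures (0.608,0.080), so the lens needs -1.3 mm in x. Seating it now.

Emit:
carry_out(gripper=[0.55, 0.55, 0.55, 0.55], slide=[[-0.013, 0, -0.05], [-0.013, 0, -0.15], [-0.013, 0, -0.21], [-0.013, 0, -0.21]], twist=[0, 0, 0, 0])

```text
time_s: 9.88
tcp_pos: [0.5296, 0.0802, 0.053]
orientation: [3.141, -0.054, -0.001]
ft_force: [-0.1, 0.7, -1.0]
opening: 0.0599
grip_force: 2.5
```

Emit:
carry_out(gripper=[0.66, 0.75, 0.75], slide=[[0, 0, 0], [0, 0, 0], [0, 0, 0]], twist=[0, 0, 0])

```text
time_s: 10.25
tcp_pos: [0.5299, 0.0803, 0.0538]
orientation: [-3.141, 0.054, -0.0]
ft_force: [-0.9, -0.1, -0.4]
opening: 0.0695
grip_force: 0.0
```

Emit:
carry_out(gripper=[0.75, 0.75, 0.75, 0.75], slide=[[0, 0, 0.2], [0, 0, 0.6], [0, 0, 0.9], [0, 0, 0.9]], twist=[0, 0, 0, 0])

```text
time_s: 10.75
tcp_pos: [0.531, 0.0804, 0.1457]
orientation: [-3.14, 0.055, -0.006]
ft_force: [-0.4, 1.2, -0.4]
opening: 0.0699
grip_force: 0.0
```

```bash
python3 - <<'E'
from h import *
s=r.state();print(s['tcp_pos'],s['orientation'])
snap('wrist','w8'); print([(np.round(d['centre'],4).tolist(),round(d['score'],2)) for d in vision.mark_of('wrist','lens_a')])
im=snap('top','t2')
for uv in [(191,191),(149,230)]:
    x,y=uv; w=im[y-16:y+16,x-16:x+16].astype(int).sum(2)<240
    n,l,st,ce=cv2.connectedComponentsWithStats(w.astype(np.uint8))
    i=1+np.argmax(st[1:,4]); c=ce[i]+[x-16,y-16]; print(c,st[i],pix2plane('top',[c],0.010)[0])
E
```

```text
[0.531  0.0804 0.1457] [-3.1402  0.0551 -0.0064]
[([0.5744, 0.3028, 0.0006], 0.88), ([0.5328, 0.0832, 0.0437], 0.85)]
[190.8065 191.3548] [  6   7  20  20 310] [0.5753 0.3044 0.01  ]
[148.4762 229.7937] [  6   6  20  20 315] [0.4595 0.426  0.01  ]
```

View pics/w8.png

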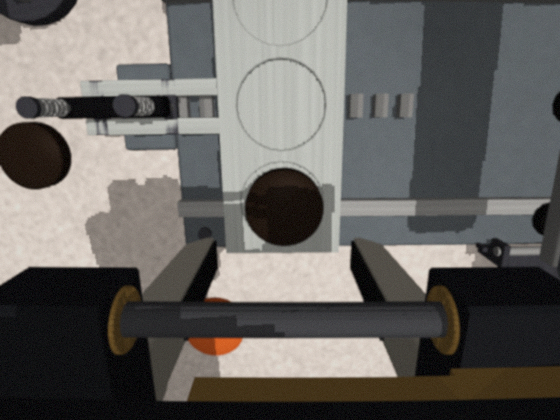

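The lens in nest0 appears centred near (284.5,207), with the pocket arc showing at upper left. I'll check numerically whether it is seated or on the rim.

```bash
python3 - <<'E'
from h import *
im=cv2.imread('pics/w8.png'); 
w=np.zeros(im.shape[:2],np.uint8); w[150:262,236:332]=(im[150:262,236:332].astype(int).sum(2)<150)
cs=max(cv2.findContours(w,cv2.RETR_EXTERNAL,cv2.CHAIN_APPROX_NONE)[0],key=cv2.contourArea)
print(cv2.fitEllipse(cs))
P=cs.reshape(-1,2)+.0
# model silhouettes: union of edge-ring bottom/top projected; compare for seated vs raised 4mm
from scipy.optimize import least_squares
t=np.linspace(0,2*np.pi,90)
def sil(x,y,z):
    a=np.r_[np.c_[x+.03*np.cos(t),y+.03*np.sin(t),0*t+z],np.c_[x+.03*np.cos(t),y+.03*np.sin(t),0*t+z+.015]]
    return cv2.convexHull(proj('wrist',a).astype(np.float32))
def f(v): 
    h=sil(*v); return np.array([cv2.pointPolygonTest(h,(float(p[0]),float(p[1])),True) for p in P[::4]])
for z in (.048,.050,.052):
    s=least_squares(lambda v:f([*v,z]),[.534,.0825],diff_step=1e-3); print(z,s.x,np.sqrt(2*s.cost/len(P[::4])))
g=cv2.cvtColor(im,cv2.COLOR_BGR2GRAY)
c=cv2.HoughCircles(g,cv2.HOUGH_GRADIENT,1,5,param1=60,param2=12,minRadius=40,maxRadius=48)
for q in c[0]:
    if abs(q[0]-282)<15: print(q,pix2plane('wrist',[q[:2]],.052)[0])
cv2.imwrite('pics/c8.png',cv2.resize(im[150:262,226:342],None,fx=5,fy=5,interpolation=cv2.INTER_CUBIC))
E
```

```text
((283.74908447265625, 206.76492309570312), (75.87189483642578, 76.88477325439453), 117.16670227050781)
0.048 [0.5294 0.0809] 1.7507106030115565
0.05 [0.5299 0.0809] 2.0604864055202086
0.052 [0.5305 0.0809] 2.37735763841253
[281.5 103.5  46.3] [0.6062 0.0799 0.052 ]
[283.5 203.5  41.9] [0.531  0.0811 0.052 ]
[275.5 105.5  47.4] [0.6049 0.0843 0.052 ]
[281.5 108.5  43. ] [0.6026 0.08   0.052 ]
[287.5 200.5  46.3] [0.5333 0.0779 0.052 ]
[281.5 209.5  41.9] [0.5261 0.0828 0.052 ]
[290.5 207.5  45.2] [0.5275 0.0757 0.052 ]
[279.5   2.5  44. ] [0.6726 0.0788 0.052 ]
[279.5  97.5  40.8] [0.6104 0.0812 0.052 ]
[278.5 203.5  41.6] [0.5311 0.085  0.052 ]
[285.5 214.5  47.4] [0.5219 0.0798 0.052 ]
[286.5 102.5  47.4] [0.6067 0.0762 0.052 ]
[286.5 107.5  40.7] [0.6032 0.0763 0.052 ]
[284.5 112.5  47.4] [0.5997 0.0779 0.052 ]
```

View pics/c8.png

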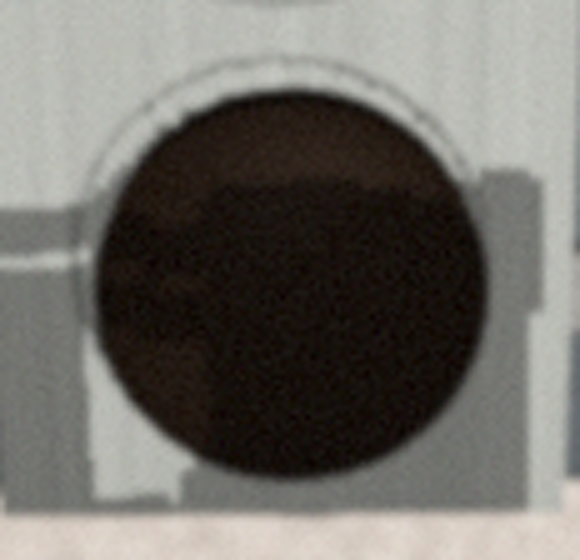

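The silhouette fit gives an offset of at most 2 mm from the pocket centre, so the lens must be in the pocket; on the rim it would be more than 2.5 mm. Next lens: (0.5745,0.304).

Emit:
carry_out(gripper=[0.8, 0.8, 0.8], slide=[[0.1, 0.2, 0.3], [0.2, 0.7, 0.4], [0.2, 1, 0.4]], twist=[0, 0, 0])

```text
time_s: 11.28
tcp_pos: [0.5504, 0.1827, 0.1832]
orientation: [-3.14, 0.053, -0.0]
ft_force: [0.3, -0.7, 0.3]
opening: 0.0746
grip_force: 0.0
```

Emit:
carry_out(gripper=[0.8, 0.8, 0.8], slide=[[0.1, 0.5, 0], [0.2, 1, 0], [0.2, 1, 0]], twist=[0, 0, 0])

```text
time_s: 11.65
tcp_pos: [0.5688, 0.2851, 0.1818]
orientation: [-3.14, 0.045, 0.003]
ft_force: [-0.7, -1.1, -0.0]
opening: 0.0742
grip_force: 0.0
```

Emit:
carry_out(gripper=[0.8, 0.8, 0.8, 0.8, 0.8], slide=[[0.02, 0.24, -0.3], [0.02, 0.24, -0.8], [0.02, 0.24, -1], [0.02, 0.24, -1], [0.02, 0.24, -1]], twist=[0, 0, 0, 0, 0])

```text
time_s: 12.28
tcp_pos: [0.5726, 0.3041, 0.0848]
orientation: [-3.14, 0.056, -0.002]
ft_force: [0.9, 0.7, 0.2]
opening: 0.0743
grip_force: 0.0
```

```bash
cat >> h.py <<'E'
def dark(guess,z=.01,half=45):
    s=r.state(); im=vision.capture('wrist'); p=proj('wrist',[[*guess,z]])[0].astype(int)
    y0,x0=max(0,p[1]-half),max(0,p[0]-half)
    w=(im[y0:p[1]+half,x0:p[0]+half].astype(int).sum(2)<130).astype(np.uint8)
    n,l,st,ce=cv2.connectedComponentsWithStats(w); i=1+np.argmax(st[1:,4]); c=ce[i]+[x0,y0]
    print('tcp',s['tcp_pos'],s['orientation'],'px',c,st[i],'xy',pix2plane('wrist',[c],z)[0])
E
python3 - <<'E'
from h import *
dark((.5745,.304))
E
```

```text
tcp [0.5726 0.3041 0.0848] [-3.1405  0.0555 -0.002 ] px [283.3448 210.0386] [   3    6   82   81 5160] xy [0.5739 0.3055 0.01  ]
```

Emit:
carry_out(gripper=[0.8, 0.8, 0.8, 0.8], slide=[[0, 0.01, -0.3], [0, 0.01, -0.7], [0, 0.01, -0.79], [0, 0.01, -0.79]], twist=[0, 0, 0, 0])

```text
time_s: 12.82
tcp_pos: [0.5722, 0.3054, 0.0054]
orientation: [-3.141, 0.055, -0.001]
ft_force: [-1.3, 0.2, 1.1]
opening: 0.0748
grip_force: 0.0
```

Emit:
carry_out(gripper=[0.55, 0.55, 0.55, 0.55], slide=[[0, 0, 0], [0, 0, 0], [0, 0, 0], [0, 0, 0]], twist=[0, 0, 0, 0])

```text
time_s: 13.32
tcp_pos: [0.5726, 0.3055, 0.0061]
orientation: [-3.14, 0.055, -0.003]
ft_force: [-0.4, -0.7, 6.1]
opening: 0.0593
grip_force: 25.0
```

Emit:
carry_out(gripper=[0.55, 0.55, 0.55], slide=[[0, 0, 0.2], [0, 0, 0.6], [0, 0, 1]], twist=[0, 0, 0])

```text
time_s: 13.7
tcp_pos: [0.5717, 0.3052, 0.1069]
orientation: [-3.141, 0.054, -0.0]
ft_force: [-0.3, -0.5, -0.4]
opening: 0.0594
grip_force: 25.0
```

Emit:
carry_out(gripper=[0.55, 0.55, 0.55], slide=[[0, 0, 0.4], [0, 0, 0.7], [0, 0, 0.7]], twist=[0, 0, 0])

```text
time_s: 14.08
tcp_pos: [0.573, 0.3059, 0.1785]
orientation: [-3.138, 0.055, -0.007]
ft_force: [1.0, 0.6, -0.6]
opening: 0.0594
grip_force: 25.0
```

Emit:
carry_out(gripper=[0.55, 0.55, 0.55], slide=[[0.1, -0.4, 0], [0.15, -0.8, 0], [0.15, -1, 0]], twist=[0, 0, 0])

```text
time_s: 14.45
tcp_pos: [0.5867, 0.2026, 0.1742]
orientation: [3.14, -0.058, -0.002]
ft_force: [0.8, 0.7, -0.9]
opening: 0.0591
grip_force: 25.0
```

Emit:
carry_out(gripper=[0.55, 0.55, 0.55, 0.55], slide=[[0.1, -0.4, 0], [0.16, -0.8, 0], [0.16, -1, 0], [0.16, -1, 0]], twist=[0, 0, 0, 0])

```text
time_s: 14.95
tcp_pos: [0.6025, 0.1047, 0.1745]
orientation: [-3.141, 0.057, 0.001]
ft_force: [0.8, -0.0, -1.2]
opening: 0.0593
grip_force: 25.0
```

Emit:
carry_out(gripper=[0.55, 0.55, 0.55, 0.55, 0.55], slide=[[0, -0.24, -0.3], [0, -0.24, -0.7], [0, -0.24, -0.98], [0, -0.24, -0.98], [0, -0.24, -0.98]], twist=[0, 0, 0, 0, 0])

```text
time_s: 15.58
tcp_pos: [0.6032, 0.083, 0.0775]
orientation: [-3.14, 0.052, -0.001]
ft_force: [-0.6, -0.1, -0.1]
opening: 0.0594
grip_force: 25.0
```

```bash
cat >> h.py <<'E'
def edges(name):
    im=cv2.imread(f'pics/{name}.png'); g=cv2.GaussianBlur(im,(3,3),0).astype(int).sum(2)
    for y in (220,230,240):
        d=np.diff(g[y]); a=210+np.argmin(d[210:245]); b=325+np.argmax(d[325:355]); print('lens mid col',y,a,b,(a+b)/2)
E
python3 - <<'E'
from h import *
nests('w9',[(.608,.080),(.682,.0777)]); edges('w9')
print([(np.round(d['centre'],4).tolist(),round(d['score'],2)) for d in vision.mark_of('wrist','nest0')])
E
```

```text
tcp [0.6032 0.083  0.0775] [-3.1402  0.0517 -0.0012] 0.059383891424391155 24.999782145023346 [-0.5713 -0.0576 -0.0735]
lens x 0.607168653101561
(0.608, 0.08) [289.3999 227.6782] [288.5 231.5  55.1] 54.44971806172956 [0.6056 0.0806 0.052 ]
(0.608, 0.08) [289.3999 227.6782] [293.5 225.5  50.7] 54.44971806172956 [0.6093 0.0775 0.052 ]
(0.682, 0.0777) [289.6433  97.992 ] [286.5  97.5  60. ] 59.99528370663707 [0.6823 0.0794 0.052 ]
(0.682, 0.0777) [289.6433  97.992 ] [291.5  96.5  64.4] 59.99528370663707 [0.6827 0.0767 0.052 ]
lens mid col 220 234 331 282.5
lens mid col 230 230 336 283.0
lens mid col 240 226 340 283.0
[([0.6825, 0.0819, 0.0478], 0.75), ([0.6097, 0.1832, 0.0789], 0.67)]
```

View pics/w9.png

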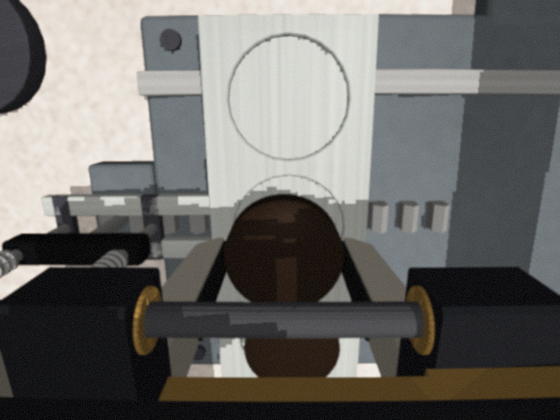

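Nest2 is centred at (289,97), giving nest1 ≈ (0.608,0.0804). The lens needs +1 mm x and -4 mm y. The lens in nest0 shows below at (293,350).

Emit:
carry_out(gripper=[0.55, 0.55, 0.55, 0.55, 0.55], slide=[[0.01, -0.04, 0], [0.01, -0.04, -0.05], [0.01, -0.04, -0.15], [0.01, -0.04, -0.23], [0.01, -0.04, -0.23]], twist=[0, 0, 0, 0, 0])

```text
time_s: 16.3
tcp_pos: [0.6045, 0.0776, 0.0536]
orientation: [-3.141, 0.054, -0.002]
ft_force: [0.3, -0.0, 5.5]
opening: 0.059
grip_force: 25.0
```

Emit:
carry_out(gripper=[0.66, 0.75, 0.75], slide=[[0, 0, 0], [0, 0, 0], [0, 0, 0]], twist=[0, 0, 0])

```text
time_s: 16.68
tcp_pos: [0.6036, 0.0772, 0.0532]
orientation: [3.141, -0.054, -0.001]
ft_force: [-0.1, -0.1, 0.5]
opening: 0.0694
grip_force: 0.0
```

Emit:
carry_out(gripper=[0.75, 0.75, 0.75, 0.75, 0.75], slide=[[0, 0, 0.2], [0, 0, 0.6], [0, 0, 1], [0, 0, 1], [0, 0, 1]], twist=[0, 0, 0, 0, 0])

```text
time_s: 17.3
tcp_pos: [0.6034, 0.077, 0.1531]
orientation: [3.141, -0.055, -0.001]
ft_force: [-0.1, 0.5, -0.4]
opening: 0.0699
grip_force: 0.0
```

```bash
cat >> h.py <<'E'
from scipy.optimize import least_squares
def seat(name,guess,zs=(.048,.052)):
    """fit lens silhouette in the settled wrist view"""
    s=r.state(); p=proj('wrist',[[*guess,.058]])[0].astype(int); im=snap('wrist',name); h=50
    y0,x0=max(0,p[1]-h),max(0,p[0]-h)
    w=np.zeros(im.shape[:2],np.uint8); w[y0:p[1]+h,x0:p[0]+h]=im[y0:p[1]+h,x0:p[0]+h].astype(int).sum(2)<150
    cs=max(cv2.findContours(w,cv2.RETR_EXTERNAL,cv2.CHAIN_APPROX_NONE)[0],key=cv2.contourArea)
    P=cs.reshape(-1,2)[::4].astype(float); t=np.linspace(0,2*np.pi,90)
    def sil(x,y,z):
        return cv2.convexHull(proj('wrist',np.r_[np.c_[x+.03*np.cos(t),y+.03*np.sin(t),0*t+z],np.c_[x+.03*np.cos(t),y+.03*np.sin(t),0*t+z+.015]]).astype(np.float32))
    f=lambda v:np.array([cv2.pointPolygonTest(sil(*v),(q[0],q[1]),True) for q in P])
    print('tcp',s['tcp_pos'],cv2.fitEllipse(cs))
    for z in zs:
        k=least_squares(lambda v:f([*v,z]),guess,diff_step=1e-3); print('z',z,k.x,np.sqrt(2*k.cost/len(P)))
E
python3 - <<'E'
from h import *
seat('w10',(.608,.0804)); nests('w10b',[(.682,.078)])
im=snap('top','t3')
x,y=149,230; w=im[y-16:y+16,x-16:x+16].astype(int).sum(2)<240
n,l,st,ce=cv2.connectedComponentsWithStats(w.astype(np.uint8)); i=1+np.argmax(st[1:,4]); c=ce[i]+[x-16,y-16]; print(c,st[i],pix2plane('top',[c],0.010)[0])
E
```

```text
tcp [0.6034 0.077  0.1531] ((282.27459716796875, 202.99468994140625), (74.27300262451172, 74.89155578613281), 115.27538299560547)
z 0.048 [0.6036 0.0791] 1.351499425373732
z 0.052 [0.6046 0.079 ] 1.9282414719448937
tcp [0.6032 0.077  0.1526] [ 3.1407 -0.0547 -0.0025] 0.06952914589408968 0.0 [-0.2423 -0.4244  0.5594]
lens x 0.6208085178938832
(0.682, 0.078) [279.956  100.6039] [278.5 101.5  42. ] 43.280640972862116 [0.6814 0.0791 0.052 ]
(0.682, 0.078) [279.956  100.6039] [279.5  96.5  42. ] 43.280640972862116 [0.685  0.0782 0.052 ]
[148.5127 229.9395] [  6   6  20  20 314] [0.4591 0.4259 0.01  ]
```

Nest1 is seated: floor contact came at the right height, and the offset matches the first lens plus one pitch. Now the third lens at (0.459,0.426).

Emit:
carry_out(gripper=[0.8, 0.8, 0.8], slide=[[-0.2, 0.3, 0.3], [-0.4, 0.7, 0.4], [-0.4, 0.9, 0.4]], twist=[0, 0, 0])

```text
time_s: 17.82
tcp_pos: [0.5626, 0.1696, 0.1937]
orientation: [-3.141, 0.05, 0.001]
ft_force: [-0.0, 0.2, -0.5]
opening: 0.0743
grip_force: 0.0
```

Emit:
carry_out(gripper=[0.8, 0.8, 0.8], slide=[[-0.2, 0.5, 0], [-0.4, 0.9, 0], [-0.4, 0.9, 0]], twist=[0, 0, 0])

```text
time_s: 18.2
tcp_pos: [0.5222, 0.2607, 0.1926]
orientation: [-3.141, 0.046, 0.003]
ft_force: [0.2, -0.2, -0.7]
opening: 0.0744
grip_force: 0.0
```

Emit:
carry_out(gripper=[0.8, 0.8, 0.8], slide=[[-0.2, 0.5, 0], [-0.4, 0.9, 0], [-0.4, 0.9, 0]], twist=[0, 0, 0])

```text
time_s: 18.58
tcp_pos: [0.4826, 0.3498, 0.1927]
orientation: [-3.141, 0.048, 0.002]
ft_force: [-0.1, -0.5, -0.5]
opening: 0.0747
grip_force: 0.0
```

Emit:
carry_out(gripper=[0.8, 0.8, 0.8, 0.8, 0.8], slide=[[-0.2, 0.4, -0.2], [-0.26, 0.8, -0.6], [-0.26, 0.8, -1], [-0.26, 0.8, -1], [-0.26, 0.8, -1]], twist=[0, 0, 0, 0, 0])

```text
time_s: 19.2
tcp_pos: [0.4593, 0.426, 0.0943]
orientation: [3.14, -0.058, 0.001]
ft_force: [0.2, -0.4, -0.0]
opening: 0.0743
grip_force: 0.0
```

```bash
python3 - <<'E'
from h import *
dark((.459,.426)); print(r.state()['qpos'])
E
```

```text
tcp [0.4593 0.426  0.0943] [ 3.1405 -0.0578  0.0009] px [283.1701 210.0649] [   4    9   79   78 4790] xy [0.4577 0.4279 0.01  ]
[-0.7418  0.6364 -0.1465  1.9254  0.1579  0.5893 -2.5988]
```

q7 is at -2.599, close to its limit, so I'll twist +9° for this pick and twist back over the nest.

Emit:
carry_out(gripper=[0.8, 0.8, 0.8, 0.8, 0.8], slide=[[-0.03, 0.01, 0], [-0.03, 0.01, -0.3], [-0.03, 0.01, -0.7], [-0.03, 0.01, -0.88], [-0.03, 0.01, -0.88]], twist=[0.1, 0.1, 0.1, 0.1, 0.1])

```text
time_s: 19.88
tcp_pos: [0.4551, 0.4278, 0.0057]
orientation: [3.135, 0.191, -0.001]
ft_force: [-0.7, 0.3, 0.2]
opening: 0.0744
grip_force: 0.0
```

Emit:
carry_out(gripper=[0.55, 0.55, 0.55, 0.55], slide=[[0, 0, 0], [0, 0, 0], [0, 0, 0], [0, 0, 0]], twist=[0, 0, 0, 0])

```text
time_s: 20.38
tcp_pos: [0.4555, 0.4287, 0.007]
orientation: [-3.135, -0.192, -0.002]
ft_force: [-0.1, -1.4, 7.9]
opening: 0.0592
grip_force: 25.0
```

Emit:
carry_out(gripper=[0.55, 0.55, 0.55], slide=[[0, 0, 0.2], [0, 0, 0.6], [0, 0, 1]], twist=[0, 0, 0])

```text
time_s: 20.75
tcp_pos: [0.4547, 0.4282, 0.1079]
orientation: [-3.135, -0.192, -0.0]
ft_force: [1.1, 0.3, -0.3]
opening: 0.0591
grip_force: 25.0
```

Emit:
carry_out(gripper=[0.55, 0.55, 0.55], slide=[[0.2, -0.4, 0.4], [0.4, -0.7, 0.7], [0.5, -0.9, 0.8]], twist=[0, 0, 0])

```text
time_s: 21.12
tcp_pos: [0.5066, 0.3368, 0.1893]
orientation: [-3.134, -0.189, -0.006]
ft_force: [-0.6, 0.3, -1.0]
opening: 0.0592
grip_force: 25.0
```

Emit:
carry_out(gripper=[0.55, 0.55, 0.55], slide=[[0.3, -0.4, 0], [0.5, -0.8, 0], [0.6, -0.9, 0]], twist=[-0.05, -0.1, -0.1])

```text
time_s: 21.5
tcp_pos: [0.566, 0.2448, 0.187]
orientation: [3.14, -0.062, 0.002]
ft_force: [-0.2, 1.0, 0.5]
opening: 0.0591
grip_force: 25.0
```

Emit:
carry_out(gripper=[0.55, 0.55, 0.55], slide=[[0.3, -0.4, 0], [0.5, -0.8, 0], [0.6, -0.9, 0]], twist=[0, 0, 0])

```text
time_s: 21.88
tcp_pos: [0.6258, 0.1556, 0.1865]
orientation: [3.14, -0.058, 0.001]
ft_force: [-0.7, 0.3, -0.4]
opening: 0.0592
grip_force: 25.0
```

Emit:
carry_out(gripper=[0.55, 0.55, 0.55, 0.55, 0.55], slide=[[0.3, -0.4, -0.1], [0.5, -0.78, -0.3], [0.53, -0.78, -0.6], [0.53, -0.78, -0.6], [0.53, -0.78, -0.6]], twist=[0, 0, 0, 0, 0])

```text
time_s: 22.5
tcp_pos: [0.6779, 0.0823, 0.1268]
orientation: [-3.14, 0.051, -0.001]
ft_force: [0.2, 0.8, -0.3]
opening: 0.0592
grip_force: 25.0
```

```bash
python3 - <<'E'
from h import *
nests('w11',[(.682,.078)]); edges('w11')
E
```

```text
tcp [0.6779 0.0823 0.1268] [-3.14    0.0508 -0.001 ] 0.059205729063604176 24.999942183494568 [ 0.2064  0.7938 -0.318 ]
lens x 0.6823854244016527
(0.682, 0.078) [290.5025 206.1621] [289.5 208.5  44.1] 44.167355840697496 [0.6802 0.0788 0.052 ]
(0.682, 0.078) [290.5025 206.1621] [291.5 203.5  41.8] 44.167355840697496 [0.684  0.0772 0.052 ]
lens mid col 220 234 332 283.0
lens mid col 230 229 337 283.0
lens mid col 240 222 341 281.5
```

Emit:
carry_out(gripper=[0.55, 0.55, 0.55, 0.55, 0.55], slide=[[0, -0.055, 0], [0, -0.055, -0.2], [0, -0.055, -0.5], [0, -0.055, -0.52], [0, -0.055, -0.52]], twist=[0, 0, 0, 0, 0])

```text
time_s: 23.18
tcp_pos: [0.6778, 0.0748, 0.0735]
orientation: [3.141, -0.054, -0.001]
ft_force: [0.3, -0.2, 0.5]
opening: 0.059
grip_force: 25.0
```

```bash
python3 - <<'E'
from h import *
nests('w12',[]); edges('w12')
im=cv2.imread('pics/w12.png')
print(proj('wrist',[[.682+.0325,.0775,.052],[.682+.0325*.8,.0775+.0325*.6,.052],[.682+.0325*.8,.0775-.0325*.6,.052]]))
cv2.imwrite('pics/c12.png',cv2.resize(im[140:270,200:370],None,fx=4,fy=4,interpolation=cv2.INTER_CUBIC))
E
```

```text
tcp [0.6778 0.0748 0.0735] [ 3.1411 -0.0544 -0.0008] 0.05904008700225267 24.999924302101135 [ 0.3297 -0.2268  0.4647]
lens x 0.682407827514521
lens mid col 220 234 332 283.0
lens mid col 230 229 337 283.0
lens mid col 240 226 340 283.0
[[278.4294 176.5858]
 [244.4757 189.0674]
 [313.3543 186.7339]]
```

View pics/c12.png

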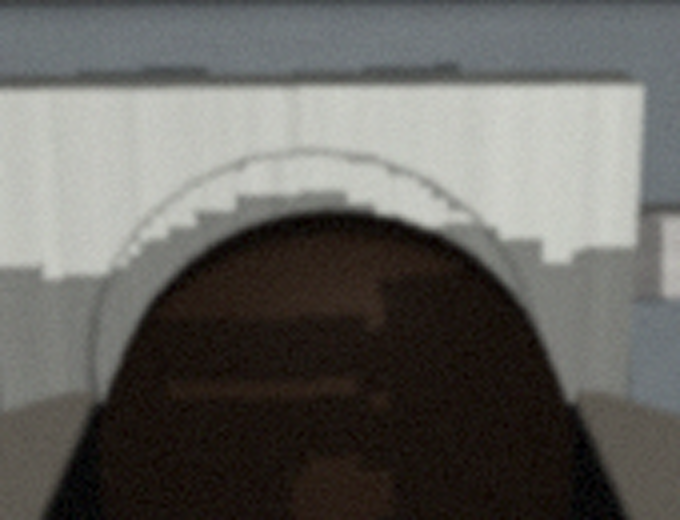

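Crop: nest2's arc top is at (277.5,177), which matches nest2 = (0.682,0.078). Shift +1.5 mm y and seat.

Emit:
carry_out(gripper=[0.55, 0.55, 0.55, 0.55, 0.55], slide=[[0, 0.015, 0], [0, 0.015, -0.05], [0, 0.015, -0.14], [0, 0.015, -0.19], [0, 0.015, -0.19]], twist=[0, 0, 0, 0, 0])

```text
time_s: 23.85
tcp_pos: [0.6778, 0.0763, 0.0543]
orientation: [3.141, -0.054, -0.001]
ft_force: [-0.4, -0.4, 0.9]
opening: 0.0592
grip_force: 25.0
```

Emit:
carry_out(gripper=[0.66, 0.75, 0.75], slide=[[0, 0, 0], [0, 0, 0], [0, 0, 0]], twist=[0, 0, 0])

```text
time_s: 24.22
tcp_pos: [0.6778, 0.0762, 0.0545]
orientation: [3.141, -0.055, -0.0]
ft_force: [-0.0, 0.7, 0.3]
opening: 0.0696
grip_force: 0.0
```

Emit:
carry_out(gripper=[0.75, 0.75, 0.75, 0.75, 0.75], slide=[[0, 0, 0.2], [0, 0, 0.6], [0, 0, 1], [0, 0, 1], [0, 0, 1]], twist=[0, 0, 0, 0, 0])

```text
time_s: 24.85
tcp_pos: [0.6778, 0.0761, 0.1554]
orientation: [-3.141, 0.055, -0.001]
ft_force: [-0.3, 0.2, 0.1]
opening: 0.0697
grip_force: 0.0
```

```bash
python3 - <<'E'
from h import *
seat('w13',(.682,.0778))
E
```

```text
tcp [0.6778 0.0761 0.1554] ((283.1972961425781, 201.63333129882812), (73.37590026855469, 73.94459533691406), 114.37747192382812)
z 0.048 [0.6784 0.0773] 1.4740966978702077
z 0.052 [0.6794 0.0773] 2.0469236570009572
```

All three are seated at consistent pitch. Now over the bar, turning +90°.

Emit:
carry_out(gripper=[0.6, 0.6, 0.6, 0.6, 0.6], slide=[[-0.2, 0.3, 0.4], [-0.5, 0.6, 0.4], [-0.67, 1, 0.4], [-0.67, 1, 0.4], [-0.67, 1, 0.4]], twist=[0.1, 0.2, 0.3, 0.4, 0.5])

```text
time_s: 25.52
tcp_pos: [0.6099, 0.1769, 0.1936]
orientation: [-2.919, -1.162, 0.003]
ft_force: [0.5, -1.4, -0.7]
opening: 0.0558
grip_force: 0.0
```

Emit:
carry_out(gripper=[0.6, 0.6, 0.6, 0.6, 0.6], slide=[[0, 0.12, 0], [0, 0.12, 0], [0, 0.12, 0], [0, 0.12, 0], [0, 0.12, 0]], twist=[0.1, 0.2, 0.3, 0.4, 0.5])

```text
time_s: 26.15
tcp_pos: [0.6103, 0.188, 0.1934]
orientation: [-2.253, -2.188, 0.003]
ft_force: [0.3, 0.3, 0.3]
opening: 0.0563
grip_force: 0.0
```

Emit:
carry_out(gripper=[0.6, 0.6], slide=[[0, 0, 0], [0, 0, 0]], twist=[0, 0])

```text
time_s: 26.4
tcp_pos: [0.6106, 0.1881, 0.194]
orientation: [-2.263, -2.178, 0.001]
ft_force: [0.7, 0.7, 0.1]
opening: 0.0556
grip_force: 0.0
```

```bash
python3 - <<'E'
from h import *
s=r.state();print(s['tcp_pos'],s['orientation'],s['qpos'])
snap('wrist','w14')
print([(np.round(d['centre'],4).tolist(),round(d['score'],2)) for d in vision.mark_of('wrist','bar_grip')])
print(proj('wrist',[[.611,.188,.08],[.611,.224,.088],[.611,.152,.088],s['tcp_pos']]))
E
```

```text
[0.6106 0.1881 0.194 ] [-2.263  -2.1782  0.0015] [ 0.022   0.5921 -0.6282  1.8018  0.435   0.8908 -0.8432]
[([0.6135, 0.1845, 0.0775], 0.75)]
[[284.4924 200.3505]
 [282.8902 159.4007]
 [286.043  243.4341]
 [284.3342 255.2233]]
```

View pics/w14.png

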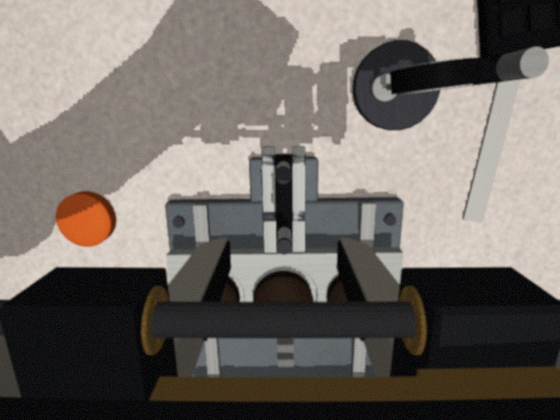

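The bar is centred at column 284 with its far end at row 153, so bar ≈ (0.611,0.190). Descend and pinch.

Emit:
carry_out(gripper=[0.45, 0.45, 0.45], slide=[[0, 0.015, -0.3], [0, 0.015, -0.7], [0, 0.015, -0.8]], twist=[0, 0, 0], grip_force=30)

```text
time_s: 26.88
tcp_pos: [0.6096, 0.1892, 0.1126]
orientation: [-2.26, -2.181, 0.005]
ft_force: [0.7, 0.1, 1.1]
opening: 0.042
grip_force: 0.0
```

Emit:
carry_out(gripper=[0.45, 0.45, 0.45, 0.45], slide=[[0, 0, -0.2], [0, 0, -0.4], [0, 0, -0.5], [0, 0, -0.5]], twist=[0, 0, 0, 0])

```text
time_s: 27.38
tcp_pos: [0.6105, 0.1897, 0.0639]
orientation: [-2.259, -2.182, 0.002]
ft_force: [0.6, -0.1, 0.2]
opening: 0.0421
grip_force: 0.0
```

Emit:
carry_out(gripper=[0.05, 0.05, 0.05, 0.05, 0.05], slide=[[0, 0, 0], [0, 0, 0], [0, 0, 0], [0, 0, 0], [0, 0, 0]], twist=[0, 0, 0, 0, 0])

```text
time_s: 28.0
tcp_pos: [0.6106, 0.1898, 0.065]
orientation: [2.259, 2.183, -0.0]
ft_force: [-3.1, -0.8, 5.9]
opening: 0.0136
grip_force: 30.0
```

Emit:
carry_out(gripper=[0.05, 0.05, 0.05, 0.05, 0.05], slide=[[0, 0, 0.05], [0, 0, 0.1], [0, 0, 0.15], [0, 0, 0.18], [0, 0, 0.18]], twist=[0, 0, 0, 0, 0])

```text
time_s: 28.62
tcp_pos: [0.6107, 0.1896, 0.0827]
orientation: [-2.26, -2.182, 0.0]
ft_force: [-0.8, 0.8, -8.0]
opening: 0.0141
grip_force: 30.0
```

Emit:
carry_out(gripper=[0.05, 0.05], slide=[[0, 0, 0], [0, 0, 0]], twist=[0, 0])

```text
time_s: 28.88
tcp_pos: [0.6107, 0.1897, 0.0824]
orientation: [-2.26, -2.183, 0.001]
ft_force: [-0.7, 0.4, -8.5]
opening: 0.0138
grip_force: 30.0
```

Emit:
carry_out(gripper=[0.05, 0.05, 0.05, 0.05, 0.05], slide=[[0, 0, 0.01], [0, -0.1, 0.01], [-0.01, -0.22, 0.01], [-0.01, -0.34, 0.01], [-0.015, -0.45, 0.01]], twist=[0, 0, 0, 0, 0])

```text
time_s: 29.5
tcp_pos: [0.6094, 0.1433, 0.0836]
orientation: [2.26, 2.181, -0.0]
ft_force: [0.3, 2.1, -8.0]
opening: 0.0135
grip_force: 30.0
```

Emit:
carry_out(gripper=[0.05, 0.05, 0.05, 0.05, 0.05], slide=[[-0.005, -0.12, 0], [-0.01, -0.24, 0], [-0.01, -0.36, 0], [-0.015, -0.48, 0], [-0.02, -0.6, 0]], twist=[0, 0, 0, 0, 0])

```text
time_s: 30.12
tcp_pos: [0.6078, 0.084, 0.0838]
orientation: [2.259, 2.182, 0.001]
ft_force: [3.0, 1.5, -7.1]
opening: 0.0138
grip_force: 30.0
```

Emit:
carry_out(gripper=[0.05, 0.05, 0.05, 0.05, 0.05], slide=[[-0.005, -0.12, 0], [-0.01, -0.24, 0], [-0.01, -0.36, 0], [-0.015, -0.46, 0], [-0.015, -0.55, 0]], twist=[0, 0, 0, 0, 0])

```text
time_s: 30.75
tcp_pos: [0.6063, 0.029, 0.0838]
orientation: [2.26, 2.182, 0.001]
ft_force: [4.9, 0.7, -7.5]
opening: 0.0137
grip_force: 30.0
```

Emit:
carry_out(gripper=[0.05, 0.05, 0.05, 0.05], slide=[[0.005, -0.1, 0], [0.01, -0.19, 0], [0.01, -0.19, 0], [0.01, -0.19, 0]], twist=[0, 0, 0, 0])

```text
time_s: 31.25
tcp_pos: [0.6059, 0.0103, 0.0833]
orientation: [-2.259, -2.182, 0.003]
ft_force: [-1.0, -0.6, -7.1]
opening: 0.0137
grip_force: 30.0
```

Emit:
carry_out(gripper=[0.05, 0.05, 0.05, 0.05, 0.05], slide=[[0, 0, -0.05], [0, 0, -0.1], [0, 0, -0.14], [0, 0, -0.18], [0, 0, -0.18]], twist=[0, 0, 0, 0, 0])

```text
time_s: 31.88
tcp_pos: [0.6059, 0.0108, 0.0651]
orientation: [-2.259, -2.182, 0.003]
ft_force: [-5.8, -1.3, -6.9]
opening: 0.0138
grip_force: 30.0
```

Emit:
carry_out(gripper=[0.4, 0.4, 0.4], slide=[[0, 0, 0], [0, 0, 0], [0, 0, 0]], twist=[0, 0, 0])

```text
time_s: 32.25
tcp_pos: [0.6079, 0.0111, 0.0662]
orientation: [2.259, 2.182, 0.003]
ft_force: [-0.0, -0.5, 0.0]
opening: 0.0363
grip_force: 0.0
```

```bash
python3 - <<'E'
from h import *
s=r.state();print(s['tcp_pos'],s['opening'],s['ft_force'])
for c in ('top','scene'):
    snap(c,c+'5')
    for l in ('bar_grip','nest0','lens_a','pedal_pad'): print(c,l,[(np.round(d['centre'],4).tolist(),round(d['score'],2)) for d in vision.mark_of(c,l)])
E
```

```text
[0.6079 0.0111 0.0662] 0.036339560454977556 [-0.0164 -0.4756  0.0399]
top bar_grip []
top nest0 [([0.525, -0.098, 0.0487], 0.83)]
top lens_a [([0.4541, 0.5472, 0.0009], 0.87), ([0.286, 0.3282, 0.0009], 0.71), ([0.3943, 0.1565, 0.0], 0.66), ([0.5718, 0.4041, -0.0003], 0.54), ([0.5275, -0.0967, 0.0472], 0.49)]
top pedal_pad [([0.4073, -0.1492, 0.0527], 0.58)]
scene bar_grip [([0.6061, 0.0102, 0.084], 0.64), ([0.5111, -0.3679, 0.0065], 0.57)]
scene nest0 [([0.5282, -0.0989, 0.0452], 0.96), ([0.6705, -0.1013, 0.0481], 0.61), ([0.5996, -0.0972, 0.0478], 0.6), ([0.7224, 0.2804, 0.0025], 0.4)]
scene lens_a [([0.529, -0.0991, 0.0488], 0.87), ([0.5958, -0.1006, 0.0519], 0.82), ([0.5655, 0.4045, -0.0028], 0.72), ([0.6738, -0.1044, 0.0493], 0.66), ([0.4545, 0.5488, -0.005], 0.56)]
scene pedal_pad [([0.4107, -0.1518, 0.0596], 0.88)]
```

Emit:
carry_out(gripper=[0.05, 0.05, 0.05, 0.05], slide=[[0, 0, 0], [0, 0, 0], [0, 0, 0], [0, 0, 0]], twist=[0, 0, 0, 0])

```text
time_s: 33.25
tcp_pos: [0.6058, 0.0107, 0.0655]
orientation: [-2.259, -2.182, 0.002]
ft_force: [-3.9, -0.8, 3.8]
opening: 0.0136
grip_force: 30.0
```

Emit:
carry_out(gripper=[0.05, 0.05, 0.05], slide=[[0, -0.03, 0], [0, -0.03, 0], [0, -0.03, 0]], twist=[0, 0, 0])

```text
time_s: 33.62
tcp_pos: [0.6058, 0.0083, 0.0655]
orientation: [-2.258, -2.182, 0.001]
ft_force: [-5.0, 1.6, 3.6]
opening: 0.0139
grip_force: 30.0
```

Emit:
carry_out(gripper=[0.05, 0.05, 0.05], slide=[[0, 0.06, 0], [0, 0.06, 0], [0, 0.06, 0]], twist=[0, 0, 0])

```text
time_s: 34.0
tcp_pos: [0.6059, 0.0113, 0.0655]
orientation: [2.26, 2.18, -0.006]
ft_force: [-5.3, -5.4, 5.2]
opening: 0.0138
grip_force: 30.0
```

Emit:
carry_out(gripper=[0.05, 0.4, 0.4, 0.4], slide=[[0, -0.03, 0], [0, -0.03, 0], [0, -0.03, 0], [0, -0.03, 0]], twist=[0, 0, 0, 0])

```text
time_s: 34.5
tcp_pos: [0.6073, 0.0109, 0.0656]
orientation: [2.259, 2.182, 0.001]
ft_force: [-0.8, -0.7, -0.2]
opening: 0.0361
grip_force: 0.0
```

Emit:
carry_out(gripper=[0.05, 0.05, 0.05, 0.05], slide=[[0, 0, 0], [0, 0, 0], [0, 0, 0], [0, 0, 0]], twist=[0, 0, 0, 0])

```text
time_s: 35.0
tcp_pos: [0.6059, 0.0107, 0.0655]
orientation: [-2.259, -2.182, 0.002]
ft_force: [-5.2, 1.0, 3.3]
opening: 0.0138
grip_force: 30.0
```

Emit:
carry_out(gripper=[0.05, 0.05, 0.05, 0.05], slide=[[0, -0.03, 0], [0, -0.06, 0], [0, -0.06, 0], [0, -0.06, 0]], twist=[0, 0, 0, 0])

```text
time_s: 35.5
tcp_pos: [0.6059, 0.0086, 0.0656]
orientation: [-2.254, -2.183, -0.004]
ft_force: [-5.4, 10.4, 2.1]
opening: 0.0136
grip_force: 30.0
```

Emit:
carry_out(gripper=[0.05, 0.05, 0.4, 0.4, 0.4], slide=[[0, 0.06, 0], [0, 0.06, 0], [0, 0.06, 0], [0, 0.06, 0], [0, 0.06, 0]], twist=[0, 0, 0, 0, 0])

```text
time_s: 36.12
tcp_pos: [0.6073, 0.0105, 0.0656]
orientation: [2.26, 2.182, 0.001]
ft_force: [0.2, -0.3, -0.3]
opening: 0.0357
grip_force: 0.0
```

Locked at 0.180. Now I rise, go round to the pedal and turn +90° so the camera stays away from the press arm.

Emit:
carry_out(gripper=[0.4, 0.4, 0.4], slide=[[0, 0, 0.3], [0, 0, 0.7], [0, 0, 1]], twist=[0, 0, 0])

```text
time_s: 36.5
tcp_pos: [0.6073, 0.0108, 0.1672]
orientation: [2.259, 2.182, 0.002]
ft_force: [0.4, -0.0, -0.3]
opening: 0.0368
grip_force: 0.0
```

Emit:
carry_out(gripper=[0, 0, 0], slide=[[-0.2, 0, 0.4], [-0.6, 0, 0.8], [-1, 0, 0.8]], twist=[0, 0, 0])

```text
time_s: 36.88
tcp_pos: [0.5074, 0.0113, 0.2482]
orientation: [2.257, 2.18, 0.006]
ft_force: [-0.7, 0.9, -0.0]
opening: 0.0117
grip_force: 0.0
```

Emit:
carry_out(gripper=[0, 0, 0, 0, 0], slide=[[-0.4, 0, 0], [-0.9, -0.1, 0], [-0.96, -0.4, 0], [-0.96, -0.8, 0], [-0.96, -0.8, 0]], twist=[0.1, 0.2, 0.3, 0.4, 0.5])

```text
time_s: 37.5
tcp_pos: [0.4106, -0.072, 0.2456]
orientation: [1.251, 2.881, -0.001]
ft_force: [0.0, 0.9, -0.1]
opening: 0.0007
grip_force: 0.0
```

Emit:
carry_out(gripper=[0, 0, 0, 0, 0], slide=[[0, -0.4, 0], [0, -0.8, 0], [0, -0.8, 0], [0, -0.8, 0], [0, -0.8, 0]], twist=[0.1, 0.2, 0.3, 0.4, 0.5])

```text
time_s: 38.12
tcp_pos: [0.4109, -0.1496, 0.2457]
orientation: [0.047, 3.141, -0.0]
ft_force: [0.4, -0.1, -0.2]
opening: 0.0002
grip_force: 0.0
```

Emit:
carry_out(gripper=[0, 0, 0, 0], slide=[[0, 0, -0.3], [0, 0, -0.7], [0, 0, -1], [0, 0, -1]], twist=[0, 0, 0, 0])

```text
time_s: 38.62
tcp_pos: [0.4101, -0.1489, 0.1445]
orientation: [-0.053, -3.138, -0.002]
ft_force: [0.4, -0.0, 0.7]
opening: 0.0005
grip_force: 0.0
```

```bash
python3 - <<'E'
from h import *
s=r.state();print(s['tcp_pos'],s['orientation'],s['qpos'])
for c in ('top','scene'):
    snap(c,c+'6')
    for l in ('pedal_pad','nest0'): print(c,l,[(np.round(d['centre'],4).tolist(),round(d['score'],2)) for d in vision.mark_of(c,l)])
E
```

```text
[ 0.4101 -0.1489  0.1445] [-0.053  -3.1384 -0.0019] [ 0.9288  0.5522 -0.9964  2.2706  0.7512  0.6991  0.9232]
top pedal_pad [([0.407, -0.1528, 0.056], 0.65)]
top nest0 [([0.6839, -0.0999, 0.0478], 0.86), ([0.6014, -0.1006, 0.047], 0.82), ([0.5281, -0.0972, 0.0461], 0.7)]
scene pedal_pad [([0.4085, -0.1512, 0.056], 0.98)]
scene nest0 [([0.5261, -0.0958, 0.0463], 0.95), ([0.6054, -0.0952, 0.048], 0.85), ([0.6715, -0.1027, 0.048], 0.77)]
```

Emit:
carry_out(gripper=[0, 0, 0, 0], slide=[[0, -0.02, -0.3], [0, -0.02, -0.6], [0, -0.02, -0.8], [0, -0.02, -0.8]], twist=[0, 0, 0, 0])

```text
time_s: 39.42
tcp_pos: [0.4107, -0.1512, 0.0654]
orientation: [-0.054, -3.14, -0.0]
ft_force: [-0.2, -0.4, -0.2]
opening: 0.0007
grip_force: 0.0
```

Emit:
carry_out(gripper=[0, 0, 0, 0, 0], slide=[[0, 0, -0.04], [0, 0, -0.08], [0, 0, -0.12], [0, 0, -0.16], [0, 0, -0.16]], twist=[0, 0, 0, 0, 0])

```text
time_s: 40.05
tcp_pos: [0.4101, -0.1515, 0.0496]
orientation: [-0.055, -3.14, 0.001]
ft_force: [-3.1, -0.1, 5.8]
opening: 0.0006
grip_force: 3.0
```

Emit:
carry_out(gripper=[0, 0, 0, 0], slide=[[0, 0, -0.03], [0, 0, -0.06], [0, 0, -0.08], [0, 0, -0.08]], twist=[0, 0, 0, 0])

```text
time_s: 40.55
tcp_pos: [0.4088, -0.1516, 0.0416]
orientation: [-0.055, -3.138, 0.002]
ft_force: [-6.4, -0.2, 9.5]
opening: 0.0004
grip_force: 4.4
```

Emit:
carry_out(gripper=[0, 0, 0], slide=[[0, 0, -0.03], [0, 0, -0.04], [0, 0, -0.04]], twist=[0, 0, 0])

```text
time_s: 40.92
tcp_pos: [0.4084, -0.1516, 0.0378]
orientation: [-0.055, -3.138, 0.003]
ft_force: [-7.9, 1.2, 15.0]
opening: 0.0001
grip_force: 7.2
```

Emit:
carry_out(gripper=[0, 0, 0], slide=[[0, 0, -0.02], [0, 0, -0.03], [0, 0, -0.03]], twist=[0, 0, 0])

```text
time_s: 41.3
tcp_pos: [0.4082, -0.1516, 0.0359]
orientation: [-0.054, -3.139, 0.005]
ft_force: [-12.5, -0.0, 37.7]
opening: 0.0005
grip_force: 19.0
```

The force jump (15 to 38 N) shows the pedal is on its stop. Let it up.

Emit:
carry_out(gripper=[0, 0, 0, 0, 0], slide=[[0, 0, 0.05], [0, 0, 0.12], [0, 0, 0.2], [0, 0, 0.4], [0, 0, 0.8]], twist=[0, 0, 0, 0, 0])

```text
time_s: 41.92
tcp_pos: [0.4103, -0.1509, 0.1147]
orientation: [-0.054, -3.139, -0.002]
ft_force: [0.6, -1.2, -0.1]
opening: 0.0006
grip_force: 0.0
```

Emit:
carry_out(gripper=[0.3, 0.3, 0.3], slide=[[0, 0, 0.4], [0, 0.1, 0.8], [0, 0.2, 1]], twist=[-0.1, -0.2, -0.3])

```text
time_s: 42.3
tcp_pos: [0.4113, -0.131, 0.2165]
orientation: [0.795, 3.037, 0.0]
ft_force: [0.3, -0.6, -0.8]
opening: 0.0247
grip_force: 0.0
```

Emit:
carry_out(gripper=[0.45, 0.45, 0.45, 0.45, 0.45], slide=[[0, 0.4, 0.2], [0, 0.8, 0.3], [0, 1, 0.3], [0, 1, 0.3], [0, 1, 0.3]], twist=[-0.1, -0.2, -0.3, -0.4, -0.5])

```text
time_s: 42.92
tcp_pos: [0.4107, -0.0308, 0.2448]
orientation: [1.895, 2.505, 0.0]
ft_force: [-0.7, -0.3, -0.6]
opening: 0.0417
grip_force: 0.0
```

Emit:
carry_out(gripper=[0.45, 0.45, 0.45], slide=[[0.4, 0.4, 0], [0.8, 0.42, 0], [1, 0.42, 0]], twist=[-0.1, -0.2, -0.2])

```text
time_s: 43.3
tcp_pos: [0.5126, 0.0118, 0.2447]
orientation: [2.261, 2.182, 0.002]
ft_force: [-0.4, -0.4, -0.4]
opening: 0.0423
grip_force: 0.0
```

Emit:
carry_out(gripper=[0.45, 0.45, 0.45, 0.45], slide=[[0.4, 0, 0], [0.8, 0, -0.3], [0.97, 0, -0.5], [0.97, 0, -0.5]], twist=[0, 0, 0, 0])

```text
time_s: 43.8
tcp_pos: [0.6075, 0.0108, 0.193]
orientation: [-2.258, -2.181, 0.003]
ft_force: [-0.6, -0.1, 0.5]
opening: 0.0417
grip_force: 0.0
```

```bash
python3 - <<'E'
from h import *
s=r.state();print(s['tcp_pos'],s['orientation'],s['qpos'],s['opening'])
snap('wrist','w15')
print([(np.round(d['centre'],4).tolist(),round(d['score'],2)) for d in vision.mark_of('wrist','bar_grip')])
snap('scene','s7');print([(np.round(d['centre'],4).tolist(),round(d['score'],2)) for l in ('pedal_pad','lens_a') for d in vision.mark_of('scene',l)])
E
```

```text
[0.6075 0.0108 0.193 ] [-2.2577 -2.1808  0.0026] [ 0.32    0.5602 -0.6415  1.872   0.433   0.855  -0.5743] 0.04174993372761365
[([0.604, 0.0059, 0.0821], 0.59), ([0.5962, -0.1004, 0.0514], 0.18)]
[([0.4085, -0.1496, 0.057], 0.59), ([0.5973, -0.102, 0.048], 0.53), ([0.5293, -0.0978, 0.0451], 0.86), ([0.6737, -0.1021, 0.0494], 0.77), ([0.3912, 0.1609, -0.0008], 0.75), ([0.5693, 0.405, -0.0012], 0.72), ([0.5962, -0.1043, 0.0484], 0.64), ([0.4561, 0.5476, -0.0017], 0.59)]
```

Emit:
carry_out(gripper=[0.45, 0.45, 0.45], slide=[[-0.015, 0, -0.3], [-0.015, 0, -0.7], [-0.015, 0, -0.8]], twist=[0, 0, 0])

```text
time_s: 44.42
tcp_pos: [0.6051, 0.0103, 0.1137]
orientation: [-2.259, -2.182, 0.003]
ft_force: [1.0, 0.9, 0.2]
opening: 0.0421
grip_force: 0.0
```

Emit:
carry_out(gripper=[0.45, 0.45, 0.45, 0.45], slide=[[0, 0, -0.2], [0, 0, -0.4], [0, 0, -0.49], [0, 0, -0.49]], twist=[0, 0, 0, 0])

```text
time_s: 44.92
tcp_pos: [0.6061, 0.0108, 0.065]
orientation: [-2.259, -2.182, 0.001]
ft_force: [0.3, -0.3, 0.2]
opening: 0.042
grip_force: 0.0
```

Emit:
carry_out(gripper=[0.05, 0.05, 0.05, 0.05, 0.05], slide=[[0, 0, 0], [0, 0, 0], [0, 0, 0], [0, 0, 0], [0, 0, 0]], twist=[0, 0, 0, 0, 0])

```text
time_s: 45.55
tcp_pos: [0.6059, 0.0107, 0.0659]
orientation: [-2.26, -2.183, 0.001]
ft_force: [-3.5, 0.4, 5.7]
opening: 0.0138
grip_force: 30.0
```

Emit:
carry_out(gripper=[0.05, 0.05, 0.05, 0.05, 0.05], slide=[[0, 0, 0.05], [0, 0, 0.1], [0, 0, 0.15], [0, 0, 0.19], [0, 0, 0.19]], twist=[0, 0, 0, 0, 0])

```text
time_s: 46.18
tcp_pos: [0.6059, 0.0107, 0.0847]
orientation: [-2.259, -2.182, 0.001]
ft_force: [-2.6, 0.0, -7.8]
opening: 0.0139
grip_force: 30.0
```

Emit:
carry_out(gripper=[0.05, 0.05, 0.05, 0.05, 0.05], slide=[[0, 0.1, 0], [0.005, 0.22, 0], [0.01, 0.34, 0], [0.01, 0.46, 0], [0.015, 0.58, 0]], twist=[0, 0, 0, 0, 0])

```text
time_s: 46.8
tcp_pos: [0.6075, 0.0698, 0.0845]
orientation: [-2.259, -2.183, 0.001]
ft_force: [-4.4, -1.0, -8.3]
opening: 0.0138
grip_force: 30.0
```

Emit:
carry_out(gripper=[0.05, 0.05, 0.05, 0.05, 0.05], slide=[[0, 0.12, 0], [0.005, 0.24, 0], [0.01, 0.36, 0], [0.01, 0.48, 0], [0.015, 0.6, 0]], twist=[0, 0, 0, 0, 0])

```text
time_s: 47.42
tcp_pos: [0.6091, 0.1296, 0.0845]
orientation: [-2.259, -2.182, 0.001]
ft_force: [-4.8, -2.2, -7.5]
opening: 0.0133
grip_force: 30.0
```

Emit:
carry_out(gripper=[0.05, 0.05, 0.05, 0.05, 0.05], slide=[[0, 0.12, 0], [0.005, 0.24, 0], [0.01, 0.36, 0], [0.01, 0.48, 0], [0.015, 0.6, 0]], twist=[0, 0, 0, 0, 0])

```text
time_s: 48.05
tcp_pos: [0.6107, 0.1896, 0.0846]
orientation: [-2.26, -2.183, 0.0]
ft_force: [-4.8, -1.0, -8.5]
opening: 0.0138
grip_force: 30.0
```

Emit:
carry_out(gripper=[0.05, 0.05], slide=[[0, 0.01, 0], [0, 0.01, 0]], twist=[0, 0])

```text
time_s: 48.3
tcp_pos: [0.6107, 0.1904, 0.0847]
orientation: [-2.259, -2.183, -0.001]
ft_force: [-4.5, 0.6, -8.5]
opening: 0.0139
grip_force: 30.0
```

Lower, release, then test the lock by pushing both ways.

Emit:
carry_out(gripper=[0.05, 0.05, 0.05, 0.05, 0.05], slide=[[0, 0, -0.05], [0, 0, -0.1], [0, 0, -0.15], [0, 0, -0.19], [0, 0, -0.19]], twist=[0, 0, 0, 0, 0])

```text
time_s: 48.92
tcp_pos: [0.6107, 0.1897, 0.0661]
orientation: [-2.26, -2.182, -0.0]
ft_force: [-6.5, 1.1, -3.2]
opening: 0.014
grip_force: 30.0
```

Emit:
carry_out(gripper=[0.4, 0.4, 0.4, 0.05, 0.05], slide=[[0, 0, 0], [0, 0, 0], [0, 0, 0], [0, 0, 0], [0, 0, 0]], twist=[0, 0, 0, 0, 0])

```text
time_s: 49.55
tcp_pos: [0.611, 0.1898, 0.0657]
orientation: [2.26, 2.182, 0.0]
ft_force: [-0.3, -0.2, -1.0]
opening: 0.0217
grip_force: 0.0
```

Emit:
carry_out(gripper=[0.05, 0.05, 0.05, 0.05, 0.05], slide=[[0, 0, 0], [0, 0, 0], [0, -0.05, 0], [0, -0.05, 0], [0, -0.05, 0]], twist=[0, 0, 0, 0, 0])

```text
time_s: 50.18
tcp_pos: [0.6107, 0.1883, 0.0657]
orientation: [-2.255, -2.183, -0.006]
ft_force: [-1.5, 9.1, -3.8]
opening: 0.0135
grip_force: 30.0
```

Emit:
carry_out(gripper=[0.05, 0.05, 0.4, 0.4, 0.4], slide=[[0, 0.05, 0], [0, 0.05, 0], [0, 0.05, 0], [0, 0.05, 0], [0, 0.05, 0]], twist=[0, 0, 0, 0, 0])

```text
time_s: 50.8
tcp_pos: [0.611, 0.1894, 0.0656]
orientation: [2.26, 2.182, -0.0]
ft_force: [0.3, -0.0, -0.1]
opening: 0.0362
grip_force: 0.0
```

Locked at the loading end. Now I fetch the lens from nest0.

Emit:
carry_out(gripper=[0.45, 0.45, 0.45], slide=[[0, 0, 0.4], [0, 0, 0.8], [0, 0, 1]], twist=[0, 0, 0], grip_force=25)

```text
time_s: 51.18
tcp_pos: [0.6115, 0.19, 0.1676]
orientation: [2.259, 2.181, 0.003]
ft_force: [0.6, -0.4, -0.7]
opening: 0.0418
grip_force: 0.0
```

Emit:
carry_out(gripper=[0.8, 0.8, 0.8, 0.8, 0.8], slide=[[0, -0.2, 0.3], [-0.3, -0.6, 0.3], [-0.81, -1, 0.3], [-0.81, -1, 0.3], [-0.81, -1, 0.3]], twist=[-0.1, -0.2, -0.3, -0.4, -0.5])

```text
time_s: 51.8
tcp_pos: [0.5292, 0.0885, 0.1955]
orientation: [2.926, 1.142, -0.001]
ft_force: [-0.4, 0.8, -0.3]
opening: 0.0745
grip_force: 0.0
```

Emit:
carry_out(gripper=[0.8, 0.8, 0.8, 0.8, 0.8], slide=[[0, -0.09, 0], [0, -0.09, 0], [0, -0.09, -0.2], [0, -0.09, -0.5], [0, -0.09, -0.5]], twist=[-0.1, -0.2, -0.3, -0.4, -0.5])

```text
time_s: 52.42
tcp_pos: [0.5284, 0.0802, 0.1433]
orientation: [3.14, -0.063, -0.006]
ft_force: [-1.2, 0.6, -0.1]
opening: 0.0744
grip_force: 0.0
```

```bash
python3 - <<'E'
from h import *
print(r.state()['orientation'],r.state()['qpos'])
seat('w16',(.534,.0825),zs=(.048,))
for l in ('lens_a',): print([(np.round(d['centre'],4).tolist(),round(d['score'],2)) for d in vision.mark_of('wrist',l)])
snap('top','t8'); print([(np.round(d['centre'],4).tolist(),round(d['score'],2)) for d in vision.mark_of('top','lens_a')])
E
```

```text
[ 3.1396 -0.0626 -0.0063] [-0.1264  0.4844 -0.1822  2.0951  0.1551  0.5787 -2.0292]
tcp [0.5284 0.0802 0.1433] ((283.34686279296875, 203.38121032714844), (76.59931945800781, 77.55474090576172), 119.81304168701172)
z 0.048 [0.5311 0.0816] 1.3941232568286621
[([0.6007, 0.0803, 0.0538], 0.74), ([0.5312, 0.0822, 0.0466], 0.69)]
[([0.4554, 0.5474, -0.0003], 0.83), ([0.2877, 0.3276, -0.0], 0.67), ([0.5736, 0.4068, -0.002], 0.64), ([0.3942, 0.1592, -0.0033], 0.57), ([0.6791, 0.0754, 0.0495], 0.45)]
```

Emit:
carry_out(gripper=[0.8, 0.8, 0.8, 0.8, 0.8], slide=[[0.02, 0, -0.3], [0.02, 0, -0.6], [0.02, 0, -0.8], [0.02, 0, -0.88], [0.02, 0, -0.88]], twist=[0, 0, 0, 0, 0])

```text
time_s: 53.25
tcp_pos: [0.5319, 0.0807, 0.0576]
orientation: [-3.141, 0.053, 0.001]
ft_force: [0.4, 0.1, 0.8]
opening: 0.0743
grip_force: 0.0
```

Emit:
carry_out(gripper=[0.55, 0.55, 0.55, 0.55], slide=[[0, 0, 0], [0, 0, 0], [0, 0, 0], [0, 0, 0]], twist=[0, 0, 0, 0])

```text
time_s: 53.75
tcp_pos: [0.5323, 0.0808, 0.0584]
orientation: [-3.141, 0.055, -0.002]
ft_force: [-1.2, -0.4, 7.2]
opening: 0.0589
grip_force: 25.0
```

Emit:
carry_out(gripper=[0.55, 0.55, 0.55, 0.55], slide=[[0, 0, 0.1], [0, 0, 0.3], [0, 0, 0.7], [0, 0, 1]], twist=[0, 0, 0, 0])

```text
time_s: 54.25
tcp_pos: [0.5318, 0.0808, 0.1595]
orientation: [-3.141, 0.054, -0.001]
ft_force: [-0.2, 0.2, -1.6]
opening: 0.059
grip_force: 25.0
```

Emit:
carry_out(gripper=[0.55, 0.55, 0.55], slide=[[-0.1, 0, 0.5], [-0.3, -0.1, 0.9], [-0.6, -0.4, 1]], twist=[0, 0, 0])

```text
time_s: 54.62
tcp_pos: [0.4726, 0.0418, 0.2606]
orientation: [-3.14, 0.051, -0.008]
ft_force: [0.5, -1.0, -0.5]
opening: 0.0589
grip_force: 25.0
```

Emit:
carry_out(gripper=[0.55, 0.55, 0.55], slide=[[-0.2, -0.4, 0], [-0.38, -0.8, 0], [-0.38, -1, 0]], twist=[0, 0, 0])

```text
time_s: 55.0
tcp_pos: [0.4319, -0.0612, 0.2583]
orientation: [3.14, -0.058, -0.0]
ft_force: [-0.6, 0.2, -1.4]
opening: 0.0591
grip_force: 25.0
```

Emit:
carry_out(gripper=[0.55, 0.55, 0.55], slide=[[0, -0.4, 0], [0, -0.8, 0], [0, -1, 0]], twist=[0, 0, 0])

```text
time_s: 55.38
tcp_pos: [0.4332, -0.1612, 0.2581]
orientation: [3.141, -0.058, 0.0]
ft_force: [0.6, 0.3, -0.0]
opening: 0.0588
grip_force: 25.0
```

Emit:
carry_out(gripper=[0.55, 0.55, 0.55], slide=[[0, -0.4, 0], [0, -0.8, 0], [0, -1, -0.2]], twist=[0, 0, 0])

```text
time_s: 55.75
tcp_pos: [0.4341, -0.2616, 0.2389]
orientation: [3.139, -0.058, 0.004]
ft_force: [-0.6, -0.3, -0.4]
opening: 0.0589
grip_force: 25.0
```

Emit:
carry_out(gripper=[0.55, 0.55, 0.55, 0.55, 0.55], slide=[[0, -0.4, -0.2], [0, -0.8, -0.5], [0, -1, -1], [0, -1, -1], [0, -1, -1]], twist=[0, 0, 0, 0, 0])

```text
time_s: 56.38
tcp_pos: [0.4342, -0.3586, 0.1388]
orientation: [-3.141, 0.054, -0.001]
ft_force: [0.2, 0.3, 0.0]
opening: 0.0594
grip_force: 25.0
```

```bash
python3 - <<'E'
from h import *
s=r.state();print(s['tcp_pos'],s['orientation'],s['opening'],s['qpos'])
snap('wrist','w17'); print([(np.round(d['centre'],4).tolist(),round(d['score'],2)) for d in vision.mark_of('wrist','job_tray_in')])
im=snap('top','t9')
hsv=cv2.cvtColor(im,cv2.COLOR_RGB2HSV)
m=(((hsv[...,0]<8)|(hsv[...,0]>172))&(hsv[...,1]>150)).astype(np.uint8); m[:, :375]=0; m[:,455:]=0; m[:150]=0
n,l,st,ce=cv2.connectedComponentsWithStats(m); i=1+np.argmax(st[1:,4]); print(st[i])
c=max(cv2.findContours((l==i).astype(np.uint8),cv2.RETR_EXTERNAL,cv2.CHAIN_APPROX_NONE)[0],key=cv2.contourArea)
b=cv2.boxPoints(cv2.minAreaRect(c)); print(pix2plane('top',b,.034))
E
```

```text
[ 0.4342 -0.3586  0.1388] [-3.1408  0.0537 -0.0007] 0.0594422757333099 [ 0.6328  0.5127 -0.0612  2.0445  0.0534  0.5858 -1.0701]
[([0.5106, -0.3692, 0.0049], 0.59)]
[ 384  170   66   91 4180]
[[ 0.6399 -0.2669  0.034 ]
 [ 0.6533 -0.4563  0.034 ]
 [ 0.3829 -0.461   0.034 ]
 [ 0.3731 -0.2757  0.034 ]]
```

View pics/w17.png

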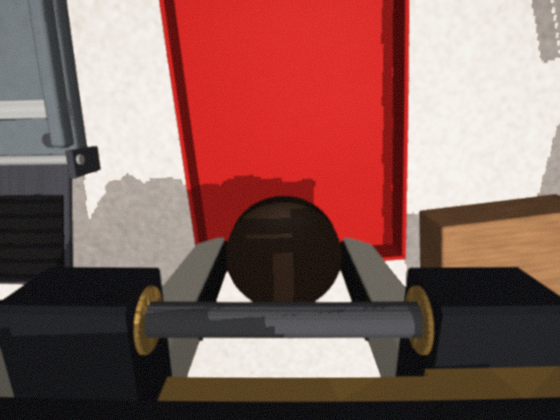

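The lens is held over the near end of the tray; the tray's near edge is at about row 258 and the brown block is to the right at (490,235). Lowering it in.

Emit:
carry_out(gripper=[0.55, 0.55, 0.55, 0.55], slide=[[0.04, -0.1, -0.2], [0.04, -0.1, -0.6], [0.04, -0.1, -0.9], [0.04, -0.1, -0.9]], twist=[0, 0, 0, 0])

```text
time_s: 57.02
tcp_pos: [0.4377, -0.3682, 0.0473]
orientation: [-3.14, 0.053, 0.002]
ft_force: [-0.1, 0.3, 0.5]
opening: 0.0587
grip_force: 25.0
```

Emit:
carry_out(gripper=[0.55, 0.55, 0.55, 0.55, 0.55], slide=[[0, 0, -0.1], [0, 0, -0.2], [0, 0, -0.27], [0, 0, -0.33], [0, 0, -0.33]], twist=[0, 0, 0, 0, 0])

```text
time_s: 57.65
tcp_pos: [0.4377, -0.3691, 0.0142]
orientation: [-3.141, 0.054, 0.001]
ft_force: [0.7, 0.3, -1.3]
opening: 0.0591
grip_force: 25.0
```

Emit:
carry_out(gripper=[0.66, 0.75, 0.75], slide=[[0, 0, 0], [0, 0, 0], [0, 0, 0]], twist=[0, 0, 0])

```text
time_s: 58.02
tcp_pos: [0.4379, -0.3693, 0.0148]
orientation: [3.141, -0.055, 0.0]
ft_force: [0.7, 0.6, 0.3]
opening: 0.0692
grip_force: 0.0
```

Emit:
carry_out(gripper=[0.75, 0.75, 0.75, 0.75], slide=[[0, 0, 0.2], [0, 0, 0.6], [0, 0, 1], [0, 0, 1]], twist=[0, 0, 0, 0])

```text
time_s: 58.52
tcp_pos: [0.4391, -0.3703, 0.1175]
orientation: [3.138, -0.055, 0.007]
ft_force: [-0.4, -1.0, -0.4]
opening: 0.0698
grip_force: 0.0
```

```bash
python3 - <<'E'
from h import *
seat('w18',(.442,-.368),zs=(.004,))
E
```

```text
tcp [ 0.4391 -0.3703  0.1175] ((281.7005920410156, 205.0089874267578), (73.43453216552734, 74.78006744384766), 126.90592956542969)
z 0.004 [ 0.4354 -0.3672] 0.6521229549137485
```

Emit:
carry_out(gripper=[0.75, 0.75, 0.75], slide=[[0, 0, 0.5], [0, 0.2, 1], [0, 0.5, 1]], twist=[0, 0, 0])

```text
time_s: 58.95
tcp_pos: [0.4389, -0.3202, 0.2167]
orientation: [3.139, -0.057, 0.006]
ft_force: [-0.2, -0.4, -0.4]
opening: 0.0697
grip_force: 0.0
```

Emit:
carry_out(gripper=[0.8, 0.8, 0.8], slide=[[0, 0.5, 0.4], [0, 1, 0.45], [0, 1, 0.45]], twist=[0, 0, 0])

```text
time_s: 59.32
tcp_pos: [0.4379, -0.2158, 0.2593]
orientation: [-3.14, 0.046, 0.001]
ft_force: [0.6, -0.6, -1.3]
opening: 0.0744
grip_force: 0.0
```

Emit:
carry_out(gripper=[0.8, 0.8, 0.8], slide=[[0.2, 0.5, 0], [0.5, 1, 0], [0.5, 1, 0]], twist=[0, 0, 0])

```text
time_s: 59.7
tcp_pos: [0.4897, -0.1161, 0.2584]
orientation: [-3.14, 0.045, 0.001]
ft_force: [-0.5, -0.6, 0.4]
opening: 0.0746
grip_force: 0.0
```

Emit:
carry_out(gripper=[0.8, 0.8, 0.8], slide=[[0.2, 0.5, 0], [0.55, 1, 0], [0.55, 1, 0]], twist=[0, 0, 0])

```text
time_s: 60.08
tcp_pos: [0.5447, -0.0164, 0.2583]
orientation: [-3.14, 0.047, 0.001]
ft_force: [-0.6, -1.2, 1.1]
opening: 0.0744
grip_force: 0.0
```

Emit:
carry_out(gripper=[0.8, 0.8, 0.8, 0.8], slide=[[0.2, 0.5, 0], [0.6, 0.98, 0], [0.6, 0.98, -0.3], [0.6, 0.98, -0.6]], twist=[0, 0, 0, 0])

```text
time_s: 60.58
tcp_pos: [0.6029, 0.0768, 0.1976]
orientation: [3.14, -0.056, -0.002]
ft_force: [0.6, -0.6, 0.6]
opening: 0.0742
grip_force: 0.0
```

Emit:
carry_out(gripper=[0.8, 0.8, 0.8, 0.8], slide=[[0, 0, -0.3], [0, 0, -0.55], [0, 0, -0.55], [0, 0, -0.55]], twist=[0, 0, 0, 0])

```text
time_s: 61.08
tcp_pos: [0.6031, 0.0775, 0.1449]
orientation: [3.141, -0.056, -0.0]
ft_force: [0.2, 0.5, 0.0]
opening: 0.0745
grip_force: 0.0
```

```bash
python3 - <<'E'
from h import *
print(r.state()['orientation'])
seat('w19',(.608,.0804),zs=(.048,))
E
```

```text
[ 3.1407 -0.0564 -0.0001]
tcp [0.6031 0.0775 0.1449] ((282.9693298339844, 205.34487915039062), (76.60689544677734, 77.35026550292969), 116.81269073486328)
z 0.048 [0.604  0.0793] 1.198004017619411
```

Emit:
carry_out(gripper=[0.8, 0.8, 0.8, 0.8, 0.8], slide=[[0.01, 0, -0.3], [0.01, 0, -0.6], [0.01, 0, -0.8], [0.01, 0, -0.89], [0.01, 0, -0.89]], twist=[0, 0, 0, 0, 0])

```text
time_s: 61.75
tcp_pos: [0.6041, 0.0787, 0.056]
orientation: [3.141, -0.054, 0.0]
ft_force: [0.8, -0.4, 1.8]
opening: 0.0745
grip_force: 0.0
```

Emit:
carry_out(gripper=[0.55, 0.55, 0.55, 0.55], slide=[[0, 0, 0], [0, 0, 0], [0, 0, 0], [0, 0, 0]], twist=[0, 0, 0, 0])

```text
time_s: 62.25
tcp_pos: [0.6043, 0.0788, 0.0562]
orientation: [-3.141, 0.055, -0.002]
ft_force: [0.2, -1.3, 6.2]
opening: 0.059
grip_force: 25.0
```

Emit:
carry_out(gripper=[0.55, 0.55, 0.55, 0.55], slide=[[0, 0, 0.1], [0, 0, 0.3], [0, 0, 0.7], [0, 0, 1]], twist=[0, 0, 0, 0])

```text
time_s: 62.75
tcp_pos: [0.6037, 0.0787, 0.1574]
orientation: [-3.141, 0.055, -0.0]
ft_force: [0.1, 0.5, -1.2]
opening: 0.0594
grip_force: 25.0
```

Emit:
carry_out(gripper=[0.55, 0.55, 0.55], slide=[[-0.1, 0, 0.5], [-0.2, 0, 0.9], [-0.3, -0.3, 1]], twist=[0, 0, 0])

```text
time_s: 63.12
tcp_pos: [0.5743, 0.051, 0.2589]
orientation: [-3.139, 0.048, -0.007]
ft_force: [-0.2, -0.3, -1.6]
opening: 0.0593
grip_force: 25.0
```

Emit:
carry_out(gripper=[0.55, 0.55, 0.55], slide=[[-0.2, -0.4, 0.1], [-0.4, -0.8, 0.1], [-0.42, -1, 0.1]], twist=[0, 0, 0])

```text
time_s: 63.5
tcp_pos: [0.5299, -0.0536, 0.2663]
orientation: [3.14, -0.058, -0.001]
ft_force: [0.8, 0.8, -0.3]
opening: 0.0596
grip_force: 25.0
```

Emit:
carry_out(gripper=[0.55, 0.55, 0.55], slide=[[-0.1, -0.4, 0], [-0.2, -0.8, 0], [-0.2, -1, 0]], twist=[0, 0, 0])

```text
time_s: 63.88
tcp_pos: [0.5103, -0.1535, 0.266]
orientation: [3.14, -0.059, -0.001]
ft_force: [0.9, -0.0, -0.6]
opening: 0.0592
grip_force: 25.0
```

Emit:
carry_out(gripper=[0.55, 0.55, 0.55], slide=[[0, -0.4, 0], [0, -0.8, 0], [0, -1, 0]], twist=[0, 0, 0])

```text
time_s: 64.25
tcp_pos: [0.5111, -0.2531, 0.2658]
orientation: [3.141, -0.058, -0.001]
ft_force: [0.2, 0.6, -0.9]
opening: 0.0593
grip_force: 25.0
```

Emit:
carry_out(gripper=[0.55, 0.55, 0.55, 0.55, 0.55], slide=[[0, -0.4, -0.2], [0, -0.8, -0.5], [0, -1, -1], [0, -1, -1], [0, -1, -1]], twist=[0, 0, 0, 0, 0])

```text
time_s: 64.88
tcp_pos: [0.5126, -0.35, 0.1667]
orientation: [-3.14, 0.053, -0.001]
ft_force: [0.7, -0.3, -1.0]
opening: 0.0592
grip_force: 25.0
```

Emit:
carry_out(gripper=[0.55, 0.55, 0.55, 0.55], slide=[[0.02, -0.19, -0.3], [0.02, -0.19, -0.7], [0.02, -0.19, -1], [0.02, -0.19, -1]], twist=[0, 0, 0, 0])

```text
time_s: 65.38
tcp_pos: [0.5143, -0.3687, 0.0659]
orientation: [-3.14, 0.052, 0.001]
ft_force: [0.5, 0.1, 0.6]
opening: 0.0596
grip_force: 25.0
```

Emit:
carry_out(gripper=[0.55, 0.55, 0.55, 0.55, 0.55], slide=[[0, 0, -0.2], [0, 0, -0.4], [0, 0, -0.49], [0, 0, -0.54], [0, 0, -0.54]], twist=[0, 0, 0, 0, 0])

```text
time_s: 66.0
tcp_pos: [0.5138, -0.3703, 0.0115]
orientation: [-3.141, 0.055, 0.0]
ft_force: [0.9, 0.0, -0.6]
opening: 0.0591
grip_force: 25.0
```

Emit:
carry_out(gripper=[0.66, 0.75, 0.75], slide=[[0, 0, 0], [0, 0, 0], [0, 0, 0]], twist=[0, 0, 0])

```text
time_s: 66.38
tcp_pos: [0.514, -0.3703, 0.0118]
orientation: [3.141, -0.055, 0.0]
ft_force: [0.0, -0.0, -0.2]
opening: 0.0697
grip_force: 0.0
```

Emit:
carry_out(gripper=[0.75, 0.75, 0.75, 0.75], slide=[[0, 0, 0.2], [0, 0, 0.6], [0, 0, 1], [0, 0, 1]], twist=[0, 0, 0, 0])

```text
time_s: 66.88
tcp_pos: [0.5156, -0.3715, 0.1161]
orientation: [3.138, -0.055, 0.009]
ft_force: [-0.2, 0.7, -0.1]
opening: 0.0695
grip_force: 0.0
```

```bash
python3 - <<'E'
from h import *
seat('w20',(.518,-.368),zs=(.004,))
E
```

```text
tcp [ 0.5156 -0.3715  0.1161] ((281.8376770019531, 204.25222778320312), (73.65191650390625, 74.88900756835938), 125.44904327392578)
z 0.004 [ 0.5129 -0.3686] 0.7671352645177291
```

Emit:
carry_out(gripper=[0.75, 0.75, 0.75], slide=[[0, 0, 0.5], [0, 0.2, 1], [0, 0.5, 1]], twist=[0, 0, 0])

```text
time_s: 67.3
tcp_pos: [0.5149, -0.3213, 0.2147]
orientation: [3.138, -0.057, 0.007]
ft_force: [0.1, 0.4, -1.3]
opening: 0.0696
grip_force: 0.0
```

Emit:
carry_out(gripper=[0.8, 0.8, 0.8], slide=[[0, 0.5, 0.4], [0, 1, 0.5], [0.1, 1, 0.5]], twist=[0, 0, 0])

```text
time_s: 67.68
tcp_pos: [0.5239, -0.2162, 0.2625]
orientation: [-3.14, 0.046, -0.001]
ft_force: [0.4, -0.9, -0.2]
opening: 0.0745
grip_force: 0.0
```

Emit:
carry_out(gripper=[0.8, 0.8, 0.8], slide=[[0.2, 0.5, 0], [0.5, 1, 0], [0.5, 1, 0]], twist=[0, 0, 0])

```text
time_s: 68.05
tcp_pos: [0.5758, -0.116, 0.2605]
orientation: [-3.139, 0.044, 0.001]
ft_force: [0.1, -1.4, 0.5]
opening: 0.0744
grip_force: 0.0
```

Emit:
carry_out(gripper=[0.8, 0.8, 0.8], slide=[[0.2, 0.5, 0], [0.5, 1, 0], [0.5, 1, 0]], twist=[0, 0, 0])

```text
time_s: 68.42
tcp_pos: [0.6252, -0.0166, 0.2604]
orientation: [-3.14, 0.046, 0.001]
ft_force: [0.2, -1.0, -0.3]
opening: 0.0747
grip_force: 0.0
```

Emit:
carry_out(gripper=[0.8, 0.8, 0.8, 0.8], slide=[[0.2, 0.5, 0], [0.53, 0.97, 0], [0.53, 0.97, -0.3], [0.53, 0.97, -0.6]], twist=[0, 0, 0, 0])

```text
time_s: 68.92
tcp_pos: [0.6769, 0.0747, 0.1999]
orientation: [3.14, -0.056, -0.002]
ft_force: [0.2, -0.4, -1.2]
opening: 0.0743
grip_force: 0.0
```

Emit:
carry_out(gripper=[0.8, 0.8, 0.8, 0.8], slide=[[0, 0, -0.3], [0, 0, -0.5], [0, 0, -0.5], [0, 0, -0.5]], twist=[0, 0, 0, 0])

```text
time_s: 69.42
tcp_pos: [0.6772, 0.0754, 0.152]
orientation: [3.141, -0.057, 0.0]
ft_force: [1.4, 0.1, -0.3]
opening: 0.0745
grip_force: 0.0
```

```bash
python3 - <<'E'
from h import *
seat('w21',(.682,.0778),zs=(.048,))
E
```

```text
tcp [0.6772 0.0754 0.152 ] ((282.532958984375, 202.04800415039062), (74.38700866699219, 75.26092529296875), 112.98912811279297)
z 0.048 [0.6788 0.0776] 1.3050191259484263
```

Emit:
carry_out(gripper=[0.8, 0.8, 0.8, 0.8, 0.8], slide=[[0.01, 0.01, -0.3], [0.01, 0.01, -0.6], [0.01, 0.01, -0.85], [0.01, 0.01, -0.96], [0.01, 0.01, -0.96]], twist=[0, 0, 0, 0, 0])

```text
time_s: 70.1
tcp_pos: [0.678, 0.0776, 0.0558]
orientation: [3.141, -0.055, -0.0]
ft_force: [-0.1, 0.3, 0.5]
opening: 0.0741
grip_force: 0.0
```

Emit:
carry_out(gripper=[0.55, 0.55, 0.55, 0.55], slide=[[0, 0, 0], [0, 0, 0], [0, 0, 0], [0, 0, 0]], twist=[0, 0, 0, 0])

```text
time_s: 70.6
tcp_pos: [0.6785, 0.0777, 0.0567]
orientation: [-3.141, 0.055, -0.003]
ft_force: [-0.8, -0.5, 6.0]
opening: 0.0591
grip_force: 25.0
```

Emit:
carry_out(gripper=[0.55, 0.55, 0.55, 0.55], slide=[[0, 0, 0.1], [0, 0, 0.3], [0, 0, 0.7], [0, 0, 1]], twist=[0, 0, 0, 0])

```text
time_s: 71.1
tcp_pos: [0.6782, 0.0779, 0.1585]
orientation: [-3.141, 0.054, -0.003]
ft_force: [0.2, -0.2, -0.2]
opening: 0.0593
grip_force: 25.0
```

Emit:
carry_out(gripper=[0.55, 0.55, 0.55], slide=[[-0.1, 0, 0.5], [-0.2, 0, 0.9], [-0.3, -0.3, 1]], twist=[0, 0, 0])

```text
time_s: 71.47
tcp_pos: [0.6486, 0.0506, 0.2603]
orientation: [-3.139, 0.048, -0.009]
ft_force: [0.2, -0.7, -1.7]
opening: 0.0594
grip_force: 25.0
```

Emit:
carry_out(gripper=[0.55, 0.55, 0.55], slide=[[-0.2, -0.4, 0.1], [-0.4, -0.8, 0.1], [-0.4, -1, 0.1]], twist=[0, 0, 0])

```text
time_s: 71.85
tcp_pos: [0.6065, -0.0548, 0.2673]
orientation: [3.14, -0.058, 0.001]
ft_force: [0.2, -0.5, -0.3]
opening: 0.0594
grip_force: 25.0
```

Emit:
carry_out(gripper=[0.55, 0.55, 0.55], slide=[[-0.1, -0.4, 0], [-0.18, -0.8, 0], [-0.18, -1, 0]], twist=[0, 0, 0])

```text
time_s: 72.22
tcp_pos: [0.5898, -0.1542, 0.2664]
orientation: [3.141, -0.058, 0.001]
ft_force: [1.0, 0.5, -0.4]
opening: 0.0591
grip_force: 25.0
```

Emit:
carry_out(gripper=[0.55, 0.55, 0.55], slide=[[0, -0.4, 0], [0, -0.8, 0], [0, -1, 0]], twist=[0, 0, 0])

```text
time_s: 72.6
tcp_pos: [0.5904, -0.2536, 0.2658]
orientation: [3.141, -0.056, 0.001]
ft_force: [0.2, -0.4, -0.7]
opening: 0.0588
grip_force: 25.0
```

Emit:
carry_out(gripper=[0.55, 0.55, 0.55, 0.55, 0.55], slide=[[0, -0.4, -0.2], [0, -0.8, -0.5], [0, -1, -1], [0, -1, -1], [0, -1, -1]], twist=[0, 0, 0, 0, 0])

```text
time_s: 73.22
tcp_pos: [0.5913, -0.3505, 0.1668]
orientation: [-3.14, 0.052, -0.002]
ft_force: [0.5, -0.2, 0.2]
opening: 0.059
grip_force: 25.0
```

Emit:
carry_out(gripper=[0.55, 0.55, 0.55, 0.55], slide=[[0, -0.19, -0.3], [0, -0.19, -0.7], [0, -0.19, -1], [0, -0.19, -1]], twist=[0, 0, 0, 0])

```text
time_s: 73.72
tcp_pos: [0.5906, -0.3693, 0.0658]
orientation: [-3.14, 0.051, 0.001]
ft_force: [0.1, -0.3, -0.4]
opening: 0.0591
grip_force: 25.0
```

Emit:
carry_out(gripper=[0.55, 0.55, 0.55, 0.55, 0.55], slide=[[0, 0, -0.2], [0, 0, -0.4], [0, 0, -0.49], [0, 0, -0.54], [0, 0, -0.54]], twist=[0, 0, 0, 0, 0])

```text
time_s: 74.35
tcp_pos: [0.59, -0.3712, 0.0119]
orientation: [-3.141, 0.055, -0.0]
ft_force: [-0.9, 0.4, 1.9]
opening: 0.0591
grip_force: 25.0
```

Emit:
carry_out(gripper=[0.66, 0.75, 0.75], slide=[[0, 0, 0], [0, 0, 0], [0, 0, 0]], twist=[0, 0, 0])

```text
time_s: 74.72
tcp_pos: [0.5899, -0.3714, 0.0116]
orientation: [3.141, -0.055, 0.0]
ft_force: [-1.4, -0.7, 0.1]
opening: 0.0696
grip_force: 0.0
```

Emit:
carry_out(gripper=[0.75, 0.75, 0.75, 0.75], slide=[[0, 0, 0.2], [0, 0, 0.6], [0, 0, 1], [0, 0, 1]], twist=[0, 0, 0, 0])

```text
time_s: 75.22
tcp_pos: [0.5918, -0.3725, 0.1166]
orientation: [3.138, -0.055, 0.01]
ft_force: [-0.1, 0.6, -0.9]
opening: 0.0697
grip_force: 0.0
```

Emit:
carry_out(gripper=[0.75, 0.75, 0.75, 0.75], slide=[[-0.4, 0, 0.5], [-0.8, 0, 0.9], [-0.8, 0, 0.9], [-0.8, 0, 0.9]], twist=[0, 0, 0, 0])

```text
time_s: 75.72
tcp_pos: [0.5103, -0.371, 0.2016]
orientation: [-3.141, 0.054, -0.001]
ft_force: [0.5, 0.5, -0.2]
opening: 0.0698
grip_force: 0.0
```

```bash
python3 - <<'E'
from h import *
for c in ('wrist','scene','top'):
    im=snap(c,c+'_end')
    for l in ('lens_a','bar_grip','dial_gauge','cup'): print(c,l,[(np.round(d['centre'],4).tolist(),round(d['score'],2)) for d in vision.mark_of(c,l)])
im=cv2.imread('pics/wrist_end.png')
w=(im.astype(int).sum(2)<130).astype(np.uint8); n,l,st,ce=cv2.connectedComponentsWithStats(w)
for i in range(1,n):
    if st[i,4]>300: print(st[i],pix2plane('wrist',[ce[i]],.014)[0])
E
```

```text
wrist lens_a [([0.4387, -0.3694, 0.0009], 0.82), ([0.5148, -0.3664, 0.0055], 0.72), ([0.5934, -0.3691, 0.0042], 0.67)]
wrist bar_grip []
wrist dial_gauge []
wrist cup []
scene lens_a [([0.5095, -0.3708, 0.0052], 0.77), ([0.5894, -0.3679, 0.0034], 0.74), ([0.4331, -0.368, 0.0016], 0.66), ([0.4562, 0.5463, -0.0022], 0.66), ([0.5695, 0.4047, -0.0013], 0.61), ([0.2855, 0.3289, 0.0], 0.61), ([0.6035, -0.0989, 0.0693], 0.54), ([0.3932, 0.1577, 0.002], 0.5)]
scene bar_grip []
scene dial_gauge [([0.7226, 0.282, -0.0008], 0.86)]
scene cup [([0.3197, 0.4393, -0.0021], 0.72)]
top lens_a [([0.4558, 0.5516, -0.0005], 0.88), ([0.4382, -0.3689, 0.0026], 0.72), ([0.2846, 0.329, 0.003], 0.72), ([0.5893, -0.3717, 0.0069], 0.57), ([0.5717, 0.4026, -0.002], 0.57), ([0.3923, 0.1587, 0.0002], 0.56), ([0.5102, -0.3736, 0.0017], 0.52)]
top bar_grip [([0.6125, 0.189, 0.0769], 0.56)]
top dial_gauge [([0.7221, 0.2851, 0.0022], 0.69)]
top cup [([0.3177, 0.4376, -0.003], 0.56), ([0.5324, 0.0835, 0.0489], 0.34)]
[ 516    0   44  142 4434] [ 0.6214 -0.6301  0.014 ]
[ 175   38  191  200 3089] [ 0.5772 -0.3648  0.014 ]
[ 250   71   61   62 2720] [ 0.5899 -0.3692  0.014 ]
[ 254  149   57   58 2492] [ 0.513  -0.3685  0.014 ]
[    0   179   560   241 48795] [ 0.3181 -0.3416  0.014 ]
[ 257  218   54   54 2288] [ 0.4372 -0.3676  0.014 ]
```

All three lenses lie flat in the tray about 76 mm apart, the carriage is locked at the loading end, and the dial gauge and cup have not moved.

```bash
python3 -c "
from plant import r
print(r.finish_job())"
```

```text
the job is handed in; nothing more can be done
None
```

The job is handed in: all three lens blanks were pressed once with the pedal down to its stop and now lie in the red tray, and the carriage is locked back at the loading end; I inferred the pedal stop and the carriage locking from measured forces, and did not inspect the marks themselves.

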